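# Clamp a sample cup in a hand-wound press with a removable crank

## Task

Take the crank from its tray, fit it fully home on the square shaft of the clamp station without ramming it, and wind clockwise (seen from above) until the sample cup on the lifting plate is pressed firmly, at roughly 20 N, against the sprung pad above it, never crushed. Then lift the crank off and stand it upright back in its tray, leaving the cup clamped and the things around undisturbed.

Things in the scene. Friction and masses are not known exactly. Their poses are not given: they have to be found in the camera images.
- crank: loose steel crank, 0.27 to 0.43 kg, standing in its tray. Origin: centre of the hub's underside; z up. Hub 30 x 30 mm, 62 mm high; grip its flat y faces 40 to 60 mm up. Underside: blind square socket 16 mm wide, 28 mm deep, parallel to the sides, mouth chamfered 1.5 mm. A flat arm (14 mm wide, z 32 to 40 mm) runs along +x to an upright knob 70 mm from the centre; a stub reaches x = -35 mm
- crank_knob: black upright knob at the end of the crank's arm, 20 mm across, 40 mm high (44 to 84 mm above the hub's underside); origin at the centre of its lower end. It spins freely on its pin, so a gripper of constant heading can hold it while the crank goes round
- crank_tray: fixed shallow grey tray, 110 x 110 mm, rim 12 mm high, floor 6 mm above the worktop; origin under its centre, z = 0. The crank stands near the middle of it and goes back there
- station: fixed clamp station, grey base plate 125 mm wide; origin under the shaft on the worktop; x points from the shaft to the lifting plate. White gearbox 88 x 88 mm, 55 mm high, round the shaft; on it a steel shoulder 44 mm across, top 65 mm above the worktop: the hub rests on it when fully home. The plate's axis lies 190 mm, the column 245 mm from the shaft along +x
- shaft: upright square steel shaft, 14 mm wide, 27 mm long (top 3 mm narrowed to 11.5 mm); origin on its axis at the shoulder, 65 mm up; x, y square to its flats: the crank fits in four headings with about 0.1 rad of play. Clockwise from above raises the plate, 18 mm a radian. Steady friction 0.5 N m (7 N at the knob); it stays where left; starts at its lower stop, can make 4.5 rad
- cup: the sample cup with its screw lid, 70 mm across, 72 mm high, standing upright on the lifting plate (80 mm across); origin at the centre of its underside, 50 mm above the worktop at the start
- press_head: fixed column behind the plate with a bracket on top, 255 mm above the worktop; origin at the column's foot, axes as the station's. Over the plate hangs a rubber pad, 48 mm across, at the start 20 to 44 mm above the cup's lid, set differently each time, not measured. Touched, it yields by a spring of 5 N a mm (up to 10 mm): the force at the knob grows by 1.3 N per mm of lift from then on
- beaker: glass beaker 71 mm across, 92 mm high, standing on the worktop: leave alone; origin at its underside
- vial: small dropper vial 26 mm across, 48 mm high: leave alone; origin at its underside
- bench_timer: white square timer 62 x 62 x 16 mm lying on the worktop: leave alone; origin at its underside
Mind the look-alikes: they are no part of the job. Of the things that look like the crank, the middle-sized one is meant.

How it is judged:
On the way, in this order (a step that is already met when the one before it is completed fails the run):
1. the crank is fully home on the square shaft (horizontal distance between crank and shaft below 0.003 m and z of crank in the frame of shaft below 0.003 m and angle between crank's own z axis and vertical below 0.1 rad), for 0.2 s.
2. with the crank on the shaft, the cup is wound up against the pad with more than 8 N (contact force between cup and press_head above 8 N and z of crank in the frame of shaft below 0.012 m and horizontal distance between crank and shaft below 0.006 m), for 0.2 s.
At the end, for the whole second after the job is handed in: The cup is upright (within 0.1 rad) and held against the pad with 8 to 36 N; the crank stands still and upright (within 0.1 rad) on the tray's floor (origin below 10 mm), its hub within 40 mm of the tray's centre (contact force between cup and press_head between 8 and 36 N and angle between each of cup, crank's own z axis and vertical below 0.1 rad and horizontal distance between crank and crank_tray below 0.04 m and height (world z) of crank below 0.01 m and linear speed of crank below 0.02 m/s); the robot touches nothing.
It fails at once if the crank is rammed: pushed down on the shaft's tip with more than 40 N before it has slipped on (contact force between crank and station above 40 N and z of crank in the frame of shaft above 0.02 m).
It fails at once if the cup is crushed: pressed against the pad with more than 38 N (contact force between cup and press_head above 38 N).
It fails at once if the beaker is moved by more than 20 mm (distance of beaker from where it was at the start of the episode above 0.02 m).
It fails at once if the vial is moved by more than 20 mm (distance of vial from where it was at the start of the episode above 0.02 m).
It fails at once if the timer is moved by more than 20 mm (distance of bench_timer from where it was at the start of the episode above 0.02 m).
It also fails if it takes over 72 s, if anything falls off the work surface, if the arm or the gripper's body presses on something with over 40 N, if the wrist force passes 120 N, or if a joint passes its speed limit or range.

## Robot

A 7-joint arm with a two-finger parallel gripper is mounted at the origin on a cart in front of the work surface, level with it; the furniture and walls round the work are solid. World frame = base frame: x ahead of the robot, y to its left, z up, the work surface at z = 0. Lengths are in m, angles in rad, forces in N, time in s.
With the tool pointing down it reaches from about 0.4 to 0.9 m from the base axis. Payload 5.5 kg.
Tool frame: the origin (TCP) lies on the centre line of the jaws, within the pads' length; the fingertips stand 19 mm ahead of it and the grasp point (between the pads) is the TCP (tcp_to_tips is the z of the fingertips in the tool frame, in m); z points along the fingers, x is the direction in which the jaws open and shut, and the axes are right-handed (so a half turn about z gives the same grasp; the last joint's range is limited). The gripper opens to 92 mm and grips with 3 to 60 N. Pads are 19 mm wide; open, the fingers measure 130 mm over their backs; the gripper's body (75 mm by 190 mm) begins 47 mm behind the grasp point.
Start: joints at [-0.845, 0.501, -0.427, 1.55, 0.221, 1.138, -0.21], TCP at [0.29, 0.582, 0.215] pointing down, gripper open.
Joint ranges: [-2.88, 2.88], [-0.31, 2.03], [-1.54, 1.56], [0.2, 2.42], [-1.41, 4.55], [0.19, 2.02], [-2.57, 2.57]. Speed limits (rad/s): [2.57, 2.57, 3.14, 3.14, 3.14, 3.14, 3.14].

## Interface

Orientations are given as a unit quaternion [w, x, y, z].
In Python, from bench import * gives the robot as it stands. The module is installed in compiled form; this text tells all that it offers.
- The arm moves only by the tool drive_tool, never from a script. Its argument "plan" is a list that holds one entry, the list of rows, each a list of 5 numbers: the shift along the world's x, y, z in m, then the turn about the world's z in rad, then the closure in counts, from 0 (fully open) to 255 (shut). A call has 1 to 20 rows; each row is the pose to reach, as a shift and turn from the pose commanded when the call began; what a row does not reach only later rows make up. A row lasts 1/12 s, in which the tool goes at most 41.7 mm and 7.16 degrees, less where a joint would pass 70% of its speed; a pose out of reach is approached as far as the arm can. A call with a gripper value outside its range is refused whole. The fingers move at their own pace and stop on an object; the grip force is fixed at half the most. Time passes only in rows, so rows that repeat a pose let the fingers close. It gives the time, the measured TCP pose, the force and the opening at its end, in the units of the state.
- observe(): the state, without advancing time (a new reading comes with each control period).
- get_image(name): name is "scene" or "side" or "wrist"; returns a dict with "img" (480x640x3 uint8, red, green, blue), "fx", "fy", "cx", "cy" (pixels), "extrinsics" (4x4, takes a point from world to camera coordinates); the wrist camera has in their place "hand_eye" (4x4, takes a point from camera to tool coordinates, whose origin is the TCP and whose axes are the tool frame's). Camera axes: x right, y down, z forward; pixel columns grow to the right and rows downward; lengths in m; the calibration is good to about 2 mm. A picture is of the moment at which its call begins: read the wrist's pose just before it. There is no depth.
- job_done(): hands the job in, once; it reports no verdict.
The state is a dict: "t": time; "joint_pos": joint angles; "joint_velocities": joint speeds; "joint_efforts": joint torques, N m; "tcp_pos": TCP position; "orientation": TCP orientation; "contact_force": force on the tool from outside, world axes, zero at the start; "torque": the same for the moment, N m; "finger_gap": finger opening in m.
Only numpy, scipy, OpenCV 4.12 (cv2) and the standard library are available. Lean on these libraries where they do the work, as an engineer would, in place of code of your own. Each camera call takes 0.05 s, during which the arm holds its last target.

## Working session

There is one attempt and no reset: what is moved stays moved. The work goes in short steps, Python scripts to look and compute and a tool call to move; the robot and the scene stay as the last step left them, time stands still between calls to the robot, and variables do not carry over. Pictures are saved under pics/ and viewed, and the job is handed in when it is done.

Besides the shell and the picture viewer there is one more tool, called after "Call:" in YAML: its name, and indented under it one key for each argument. drive_tool: Moves the arm, as the interface text tells. Its arguments: {"type":"object","properties":{"plan":{"type":"array"}},"required":["plan"]}

```bash
mkdir -p pics; python3 - <<'E'
from bench import *
import cv2
s=observe(); print(s)
for n in ["scene","side","wrist"]:
    d=get_image(n); cv2.imwrite(f"pics/{n}0.png",d["img"][:,:,::-1])
    print(n,d["fx"],d["cx"],d["cy"],d.get("extrinsics",d.get("hand_eye")))
E
```

```text
{'t': 0.0, 'joint_pos': array([-0.8448051 ,  0.50186686, -0.42678863,  1.55147393,  0.22081374,
        1.13827519, -0.21030315]), 'joint_velocities': array([-1.93565307e-03,  1.19110977e-03, -3.62802856e-03,  3.32454701e-04,
       -4.71529220e-05, -4.60698894e-04,  1.64747731e-03]), 'joint_efforts': array([ 5.15457905e-04, -5.66598701e+01, -5.81572473e+00, -2.79119128e+01,
       -6.85272692e-02,  3.10310314e-02,  1.91794384e-04]), 'tcp_pos': array([0.28990573, 0.58095094, 0.21405626]), 'orientation': array([ 4.90624593e-04,  8.50409429e-01,  5.26120556e-01, -8.50183575e-04]), 'contact_force': array([-0.3259514 , -0.2939468 ,  0.84082766]), 'torque': array([-0.02852625,  0.00321447, -0.01606021]), 'finger_gap': 0.09192153220258194}
scene 544.3184631319448 321.7355945092212 233.84496923062548 [[-0.70077839 -0.71335218 -0.00619059  0.40551549]
 [-0.54493267  0.54088755 -0.64069419  0.33921509]
 [ 0.46038901 -0.44561119 -0.76777121  1.23943565]
 [ 0.          0.          0.          1.        ]]
side 447.0611082674171 316.05375761853315 240.51382819805468 [[ 0.51633564 -0.85624673 -0.01546131 -0.27003055]
 [-0.57324659 -0.33215484 -0.74904039  0.38259789]
 [ 0.63622783  0.39561939 -0.6623439   0.85707616]
 [ 0.          0.          0.          1.        ]]
wrist 368.59931558137475 319.4443619826084 233.66329598937395 [[ 9.99999725e-01  7.17184427e-04  1.86701250e-04  2.21920368e-04]
 [-7.41026141e-04  9.64420285e-01  2.64372775e-01 -7.24279411e-02]
 [ 9.54556433e-06 -2.64372841e-01  9.64420552e-01 -1.71698049e-01]
 [ 0.00000000e+00  0.00000000e+00  0.00000000e+00  1.00000000e+00]]
```

View pics/scene0.png

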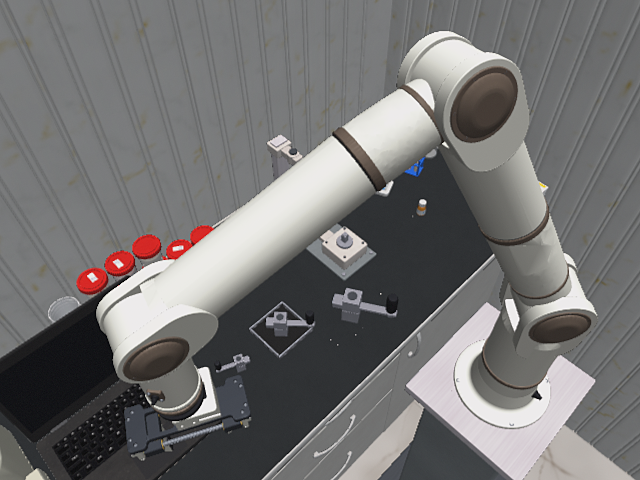

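View pics/side0.png

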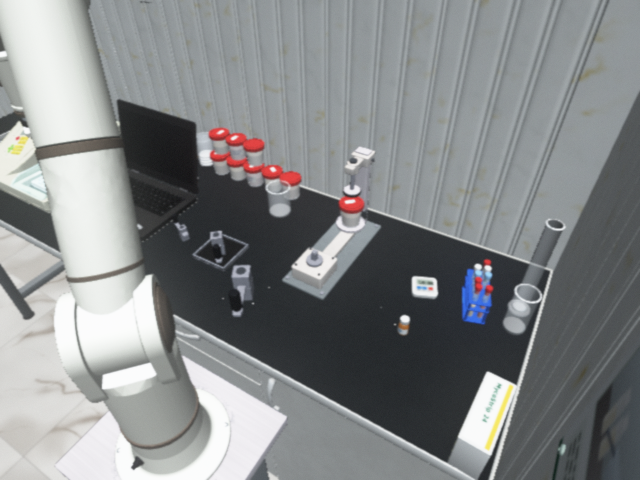

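View pics/wrist0.png

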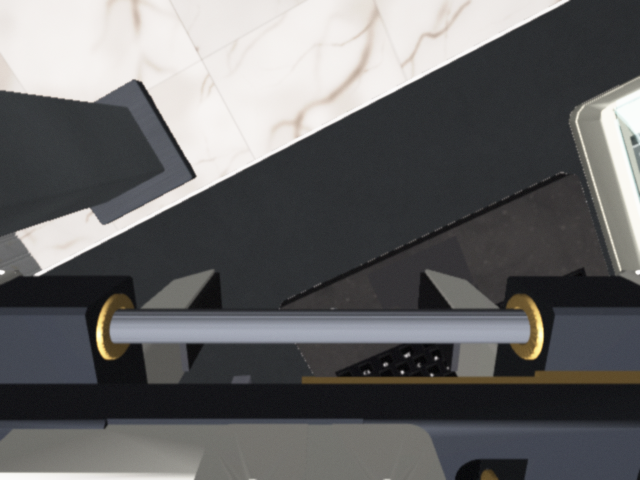

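The scene image shows three cranks. The middle-sized one stands in the tray (scene ~280,322; side ~217,245), the large one is at scene ~350,305 and the small one at ~238,362. The shaft is at scene ~345,238 and side ~315,257. I'll take closer crops next.

```bash
python3 - <<'E'
import cv2
a=cv2.imread("pics/scene0.png")
def c(im,x,y,w,h,k,n): cv2.imwrite(n,cv2.resize(im[y:y+h,x:x+w],None,fx=k,fy=k,interpolation=cv2.INTER_CUBIC))
c(a,240,270,160,100,5,"pics/c1.png")
c(a,290,200,100,90,6,"pics/c2.png")
b=cv2.imread("pics/side0.png")
c(b,180,215,100,110,5,"pics/c3.png")
c(b,275,140,115,160,4,"pics/c4.png")
E
```

```text
(no output)
```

View pics/c1.png

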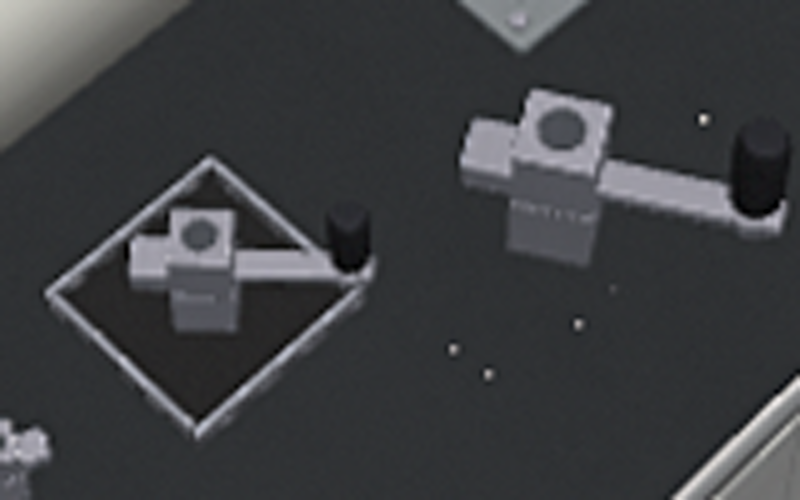

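View pics/c2.png

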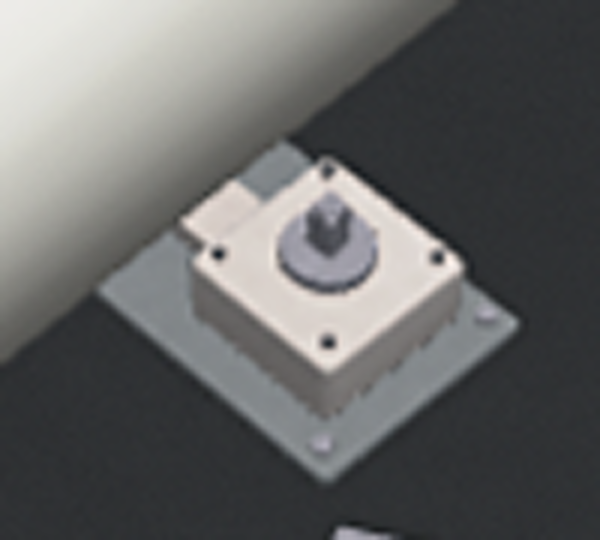

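View pics/c3.png

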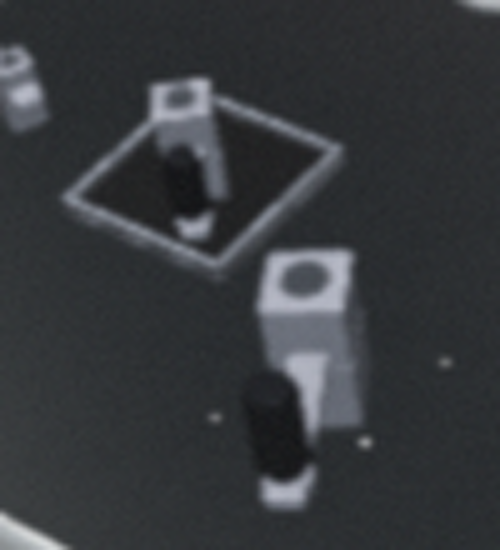

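View pics/c4.png

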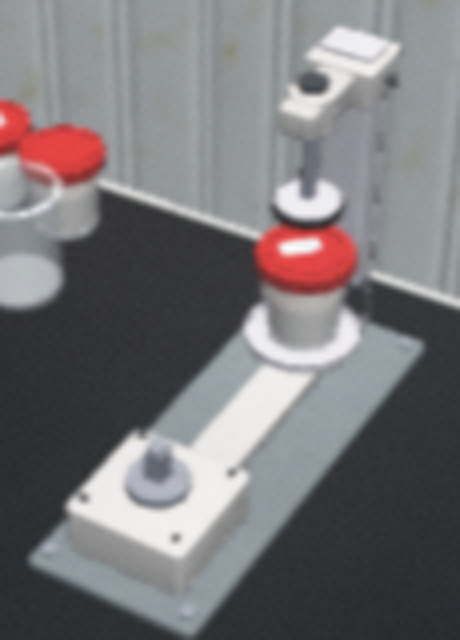

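```bash
cat > h.py <<'E'
from bench import *
import numpy as np, cv2
def onplane(d,uv,z,T=None):
    if T is None: T=np.linalg.inv(d["extrinsics"])
    r=T[:3,:3]@np.array([(uv[0]-d["cx"])/d["fx"],(uv[1]-d["cy"])/d["fy"],1]); c=T[:3,3]
    return c+r*(z-c[2])/r[2]
def wristT(s,d):
    from scipy.spatial.transform import Rotation as R
    w,x,y,z=s["orientation"]; T=np.eye(4); T[:3,:3]=R.from_quat([x,y,z,w]).as_matrix(); T[:3,3]=s["tcp_pos"]
    return T@d["hand_eye"]
E
python3 - <<'E'
from h import *
np.set_printoptions(precision=4,suppress=True)
sc=get_image("scene"); si=get_image("side")
A=lambda x,y,o,k:(x/k+o[0],y/k+o[1])
c1=((240,270),5);c2=((290,200),6);c3=((180,215),5);c4=((275,140),4)
def p(d,x,y,c,z): return onplane(d,A(x,y,*c),z)[:2]
print("hub",p(sc,200,236,c1,.068),p(si,180,98,c3,.068))
print("knobtop",p(sc,350,212,c1,.09),p(si,183,158,c3,.09))
hc=[p(sc,x,y,c1,.068) for x,y in[(170,210),(235,210),(235,266),(168,266)]];print("hubcorn",hc)
print("tray",np.array([p(sc,x,y,c1,.012) for x,y in[(210,158),(370,280),(198,435),(48,292)]]),np.array([p(si,x,y,c3,.012) for x,y in[(210,97),(340,150),(218,268),(68,198)]]))
print("shoulder",p(sc,327,240,c2,.065),p(si,158,478,c4,.065))
print("tip",p(sc,332,203,c2,.092),p(si,158,447,c4,.092))
g=np.array([p(sc,x,y,c2,.055) for x,y in[(325,160),(465,268),(325,372),(190,262)]]);print("box",g,g.mean(0))
g2=np.array([p(si,x,y,c4,.055) for x,y in[(140,432),(250,478),(183,560),(67,508)]]);print("boxside",g2,g2.mean(0))
print("cuplid",p(si,307,255,c4,.122))
E
```

```text
hub [0.4475 0.2653] [0.4501 0.2698]
knobtop [0.3974 0.2153] [0.3968 0.2175]
hubcorn [array([0.4681, 0.2659]), array([0.4465, 0.2441]), array([0.424 , 0.2644]), array([0.446 , 0.2866])]
tray [[0.5057 0.2116]
 [0.3987 0.203 ]
 [0.3958 0.3175]
 [0.5038 0.3187]] [[0.5051 0.3063]
 [0.5064 0.213 ]
 [0.399  0.2117]
 [0.3995 0.3186]]
shoulder [ 0.5048 -0.0117] [ 0.5035 -0.0083]
tip [ 0.5028 -0.0117] [ 0.5035 -0.0089]
box [[ 0.5432 -0.0506]
 [ 0.4568 -0.0492]
 [ 0.4604  0.0352]
 [ 0.544   0.0338]] [ 0.5011 -0.0077]
boxside [[ 0.5437  0.0301]
 [ 0.5419 -0.0537]
 [ 0.4583 -0.0534]
 [ 0.4602  0.0327]] [ 0.501  -0.0111]
cuplid [ 0.6898 -0.0144]
```

```bash
python3 - <<'E'
from h import *
np.set_printoptions(precision=3,suppress=True)
sc=get_image("scene"); si=get_image("side")
A=lambda x,y,o,k:(x/k+o[0],y/k+o[1])
print("big hub",onplane(sc,(240+560/5,270+130/5),.087),"knobtop",onplane(sc,(240+765/5,270+130/5),.118))
print("big hub side",onplane(si,(180+305/5,215+280/5),.087), onplane(si,(180+270/5,215+380/5),.118))
print("small",onplane(si,(182,225),.04))
for n,uv in dict(lapR_bot=(198,190),vial=(403,333),beakerbase=(281,212),timer=(425,290),lapfront=(140,240)).items(): print(n,onplane(si,uv,0))
print("laptop top corner scr z.2",onplane(si,(195,122),.2),onplane(si,(118,100),.2))
E
```

```text
big hub [0.361 0.112 0.087] knobtop [0.282 0.061 0.118]
big hub side [0.361 0.111 0.087] [0.282 0.064 0.118]
small [0.456 0.408 0.04 ]
lapR_bot [0.65  0.534 0.   ]
vial [ 0.454 -0.277  0.   ]
beakerbase [0.69  0.228 0.   ]
timer [ 0.606 -0.273  0.   ]
lapfront [0.376 0.508 0.   ]
laptop top corner scr z.2 [0.731 0.569 0.2  ] [0.723 0.918 0.2  ]
```

Call:
drive_tool:
  plan:
    - [[0.03,-0.04,0,0,0],[0.06,-0.08,0,-0.12,0],[0.09,-0.12,0,-0.24,0],[0.11,-0.16,0,-0.36,0],[0.13,-0.2,-0.01,-0.48,0],[0.14,-0.24,-0.02,-0.6,0],[0.15,-0.27,-0.03,-0.72,0],[0.158,-0.3,-0.04,-0.84,0],[0.158,-0.313,-0.045,-0.96,0],[0.158,-0.313,-0.045,-1.08,0],[0.158,-0.313,-0.045,-1.2,0],[0.158,-0.313,-0.045,-1.32,0],[0.158,-0.313,-0.045,-1.44,0],[0.158,-0.313,-0.045,-1.56,0],[0.158,-0.313,-0.045,-1.68,0],[0.158,-0.313,-0.045,-1.8,0],[0.158,-0.313,-0.045,-1.894,0],[0.158,-0.313,-0.045,-1.894,0],[0.158,-0.313,-0.045,-1.894,0]]

```text
t: 1.93
tcp_pos: [0.4481, 0.2688, 0.1702]
orientation: [-0.0, 0.924, -0.381, 0.0]
contact_force: [0.2, -0.4, -1.5]
finger_gap: 0.0919
```

```bash
python3 - <<'E'
from h import *
s=observe(); print(s["t"],s["tcp_pos"],s["orientation"],s["joint_pos"],s["contact_force"])
d=get_image("wrist"); cv2.imwrite("pics/w1.png",d["img"][:,:,::-1])
d=get_image("scene"); cv2.imwrite("pics/s1.png",d["img"][:,:,::-1])
E
```

```text
1.9333 [0.44809574 0.26879981 0.17021965] [-5.10159435e-05  9.24396571e-01 -3.81432785e-01  8.43702484e-05] [-5.93210814e-01  2.94938146e-01  1.67714231e-03  1.92572797e+00
 -5.07101910e-04  9.20748503e-01 -1.37399080e+00] [ 0.22576492 -0.36248026 -1.50217816]
```

View pics/w1.png

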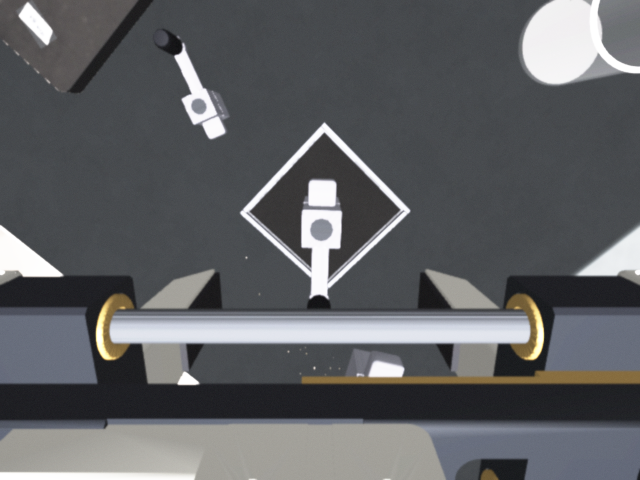

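View pics/s1.png

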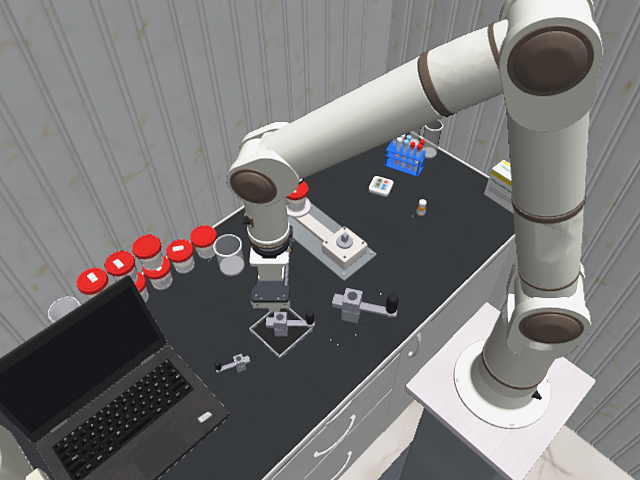

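```bash
python3 - <<'E'
import cv2
a=cv2.imread("pics/w1.png")
cv2.imwrite("pics/w1c.png",cv2.resize(a[170:320,250:400],None,fx=4,fy=4,interpolation=cv2.INTER_CUBIC))
E
```

```text
(no output)
```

View pics/w1c.png

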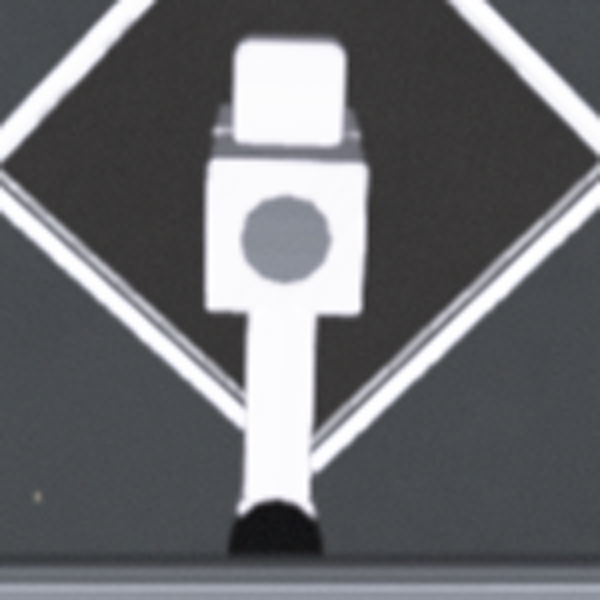

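```bash
python3 - <<'E'
from h import *
s=observe(); d=get_image("wrist"); T=wristT(s,d)
f=lambda x,y,z:onplane(d,(250+x/4,170+y/4),z,T)[:2]
h=f(286,238,.068); st=f(290,40,.046); a1=f(281,320,.046);k=f(277,500,.046)
print(h,st,a1,k)
tl=f(209,158,.068);tr=f(368,162,.068);br=f(361,314,.068);bl=f(205,310,.068)
an=lambda v:np.degrees(np.arctan2(v[1],v[0]))
print("yaws",an(k-st),an(k-a1),an(a1-st),an(bl-tl),an(br-tr),an(tr-tl)-90,an(br-bl)-90,"corner mean",(tl+tr+br+bl)/4)
tx=T[:3,0]; print("tool x", an(tx[:2]))
tray=[f(0,167,.012),f(597,170,.012)]; print(tray, (tray[0]+tray[1])/2)
E
```

```text
[0.44764986 0.2679452 ] [0.47307024 0.2922958 ] [0.43035895 0.25182853] [0.40071717 0.223208  ]
yaws -136.32247975082302 -136.00419918221024 -136.5453714729699 -137.01030288429004 -136.48559651377013 -136.29141762437027 -136.36166992265885 corner mean [0.44774423 0.26811136]
tool x -44.82446136465685
[array([0.4030138 , 0.31523924]), array([0.49921351, 0.21864631])] [0.45111366 0.26694278]
```

Call:
drive_tool:
  plan:
    - [[0,-0.001,-0.03,-0.027,0],[0,-0.001,-0.06,-0.027,0],[0,-0.001,-0.09,-0.027,0],[0,-0.001,-0.112,-0.027,0],[0,-0.001,-0.112,-0.027,0],[0,-0.001,-0.112,-0.027,255],[0,-0.001,-0.112,-0.027,255],[0,-0.001,-0.112,-0.027,255],[0,-0.001,-0.112,-0.027,255],[0,-0.001,-0.112,-0.027,255],[0,-0.001,-0.112,-0.027,255],[0,-0.001,-0.112,-0.027,255]]

```text
t: 3.08
tcp_pos: [0.4485, 0.2679, 0.0587]
orientation: [-0.0, 0.919, -0.395, 0.0]
contact_force: [0.0, -0.2, -0.7]
finger_gap: 0.0495
```

Call:
drive_tool:
  plan:
    - [[0,0,0,0,255],[0,0,0,0,255],[0,0,0,0,255],[0,0,0,0,255],[0,0,0,0,255],[0,0,0,0,255]]

```text
t: 3.58
tcp_pos: [0.4481, 0.2676, 0.058]
orientation: [0.0, 0.919, -0.395, -0.0]
contact_force: [-0.0, -0.5, -0.4]
finger_gap: 0.0101
```

```bash
python3 - <<'E'
from h import *
s=observe(); print(s["finger_gap"],s["tcp_pos"])
d=get_image("wrist"); cv2.imwrite("pics/w2.png",d["img"][:,:,::-1])
d=get_image("side"); cv2.imwrite("pics/d2.png",cv2.resize(d["img"][200:300,170:280,::-1],None,fx=5,fy=5))
E
```

```text
0.010069532883452229 [0.44807941 0.26758568 0.05803365]
```

View pics/w2.png

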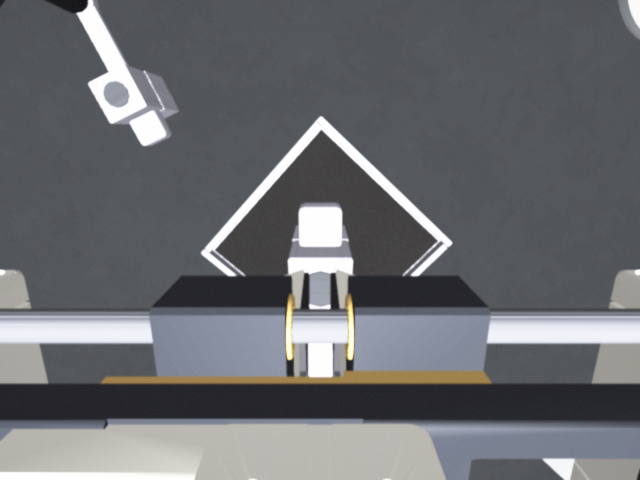

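View pics/d2.png

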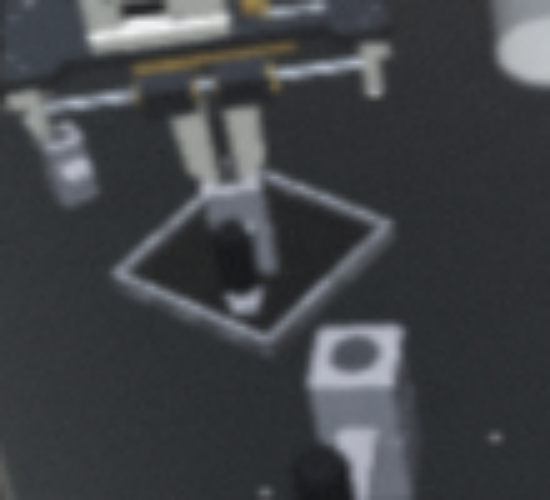

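```bash
python3 - <<'E'
import cv2
a=cv2.imread("pics/w2.png")
cv2.imwrite("pics/w2c.png",cv2.resize(a[190:390,240:400],None,fx=4,fy=3.0,interpolation=cv2.INTER_CUBIC))
a=cv2.imread("pics/w1.png")
cv2.imwrite("pics/w1d.png",cv2.resize(a[250:400,100:540],None,fx=1.8,fy=1.8,interpolation=cv2.INTER_CUBIC))
E
```

```text
(no output)
```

View pics/w2c.png

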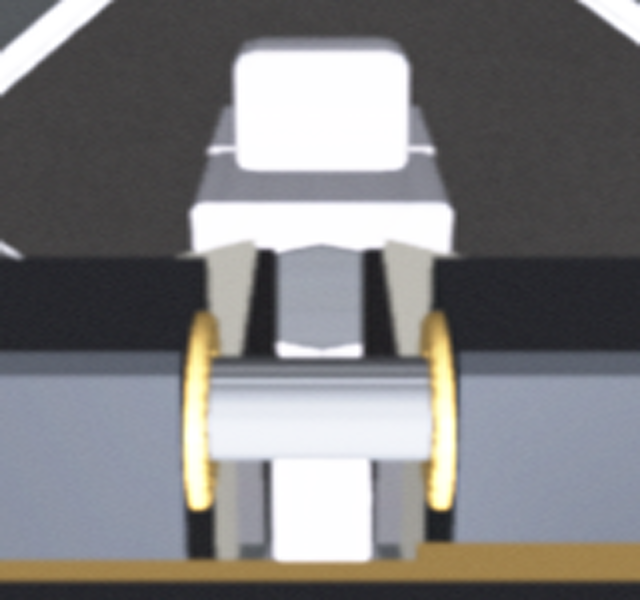

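View pics/w1d.png

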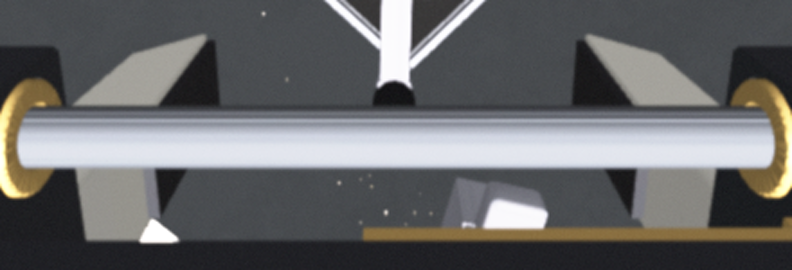

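```bash
python3 - <<'E'
from h import *
s=observe(); T=np.eye(4)
from scipy.spatial.transform import Rotation as R
w,x,y,z=s["orientation"];Rm=R.from_quat([x,y,z,w]).as_matrix()
for n in ["side","scene"]:
    d=get_image(n); E=d["extrinsics"]
    img=d["img"][:,:,::-1].copy()
    for zz in [-.05,-.03,-.012,.019]:
        for xx in [-.005,.005]:
            P=s["tcp_pos"]+Rm@np.array([xx,0,zz]); c=E[:3,:3]@P+E[:3,3]
            u,v=d["fx"]*c[0]/c[2]+d["cx"],d["fy"]*c[1]/c[2]+d["cy"]; print(n,zz,xx,u,v)
    x0,y0=(170,200) if n=="side" else (230,270)
    cv2.imwrite(f"pics/{n}3.png",cv2.resize(img[y0:y0+100,x0:x0+110],None,fx=7,fy=6,interpolation=cv2.INTER_CUBIC))
E
```

```text
side -0.05 -0.005 211.74178632924358 224.01640366813857
side -0.05 0.005 215.58415057405261 223.45739942426133
side -0.03 -0.005 213.02029434793258 229.83322564941295
side -0.03 0.005 216.81829620395183 229.2731163632632
side -0.012 -0.005 214.14683717906092 234.958652324229
side -0.012 0.005 217.90577864150512 234.39770610350504
side 0.019 -0.005 216.0354456101723 243.55124531193184
side 0.019 0.005 219.72896473067198 242.98918345013428
scene -0.05 -0.005 277.7186580479659 310.3562634867181
scene -0.05 0.005 278.10403945695094 306.6128875863983
scene -0.03 -0.005 278.3110646544669 314.975195121391
scene -0.03 0.005 278.6887526705947 311.2539378339738
scene -0.012 -0.005 278.83197751188163 319.0366975584282
scene -0.012 0.005 279.2029612747224 315.33537111409447
scene 0.019 -0.005 279.7030086648232 325.82803530341096
scene 0.019 0.005 280.06290895183105 322.16104271962644
```

View pics/side3.png

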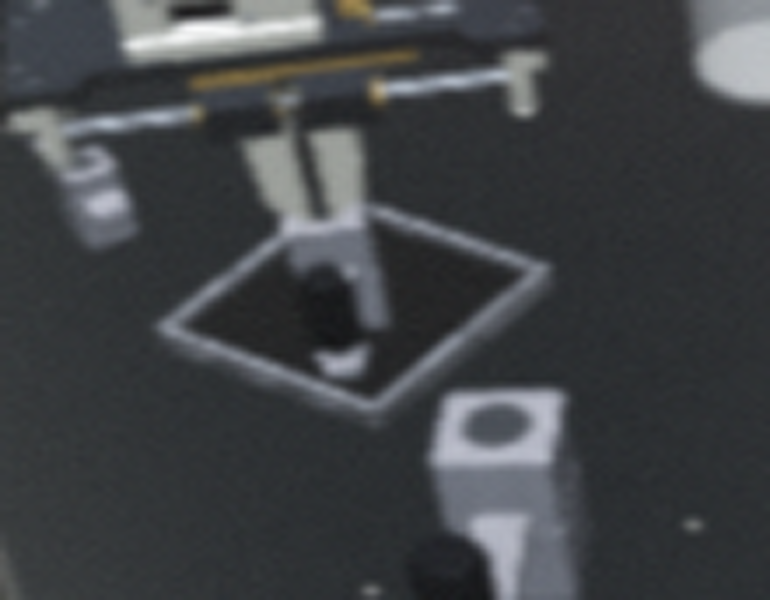

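View pics/scene3.png

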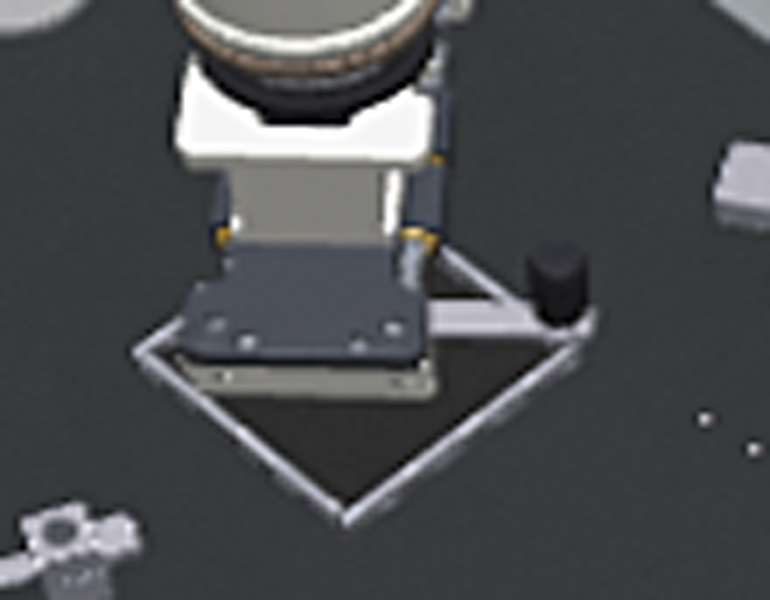

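The wrist and side views both put the fingertips about 30 mm short of the stated tip position: tool z is about -0.010, not +0.019. The fingers closed just above the hub without touching it. I'll open, go 30 mm lower and grip again.

Call:
drive_tool:
  plan:
    - [[0,0,0.006,0,80],[0,0,0.006,0,80],[0,0,0.006,0,80],[0,0,0.006,0,80],[0,0,0.006,0,80],[0,0,0.006,0,80],[0,0,0.006,0,80],[0,0,0.006,0,80],[0,0,0.006,0,80],[0,0,-0.01,0,80],[0,0,-0.02,0,80],[0,0,-0.03,0,80],[0,0,-0.03,0,80]]

```text
t: 4.87
tcp_pos: [0.4465, 0.2666, 0.0259]
orientation: [0.002, 0.919, -0.395, -0.001]
contact_force: [0.1, -1.3, -0.9]
finger_gap: 0.0628
```

```bash
python3 - <<'E'
from h import *
d=get_image("side"); cv2.imwrite("pics/d4.png",cv2.resize(d["img"][200:300,170:280,::-1],None,fx=5,fy=5))
E
```

```text
(no output)
```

View pics/d4.png

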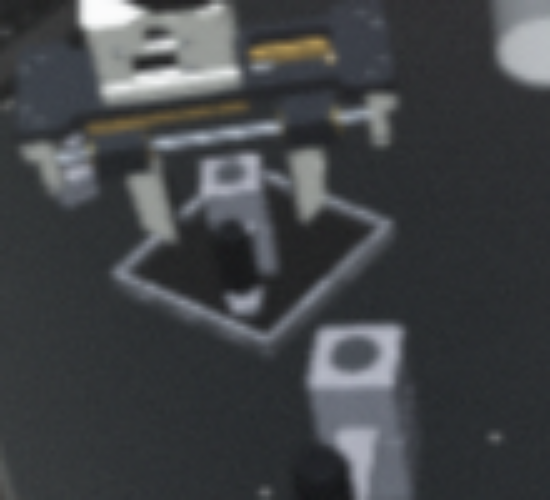

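The fingers now straddle the hub (side crop ~160,240 and ~310,215), so I'll close.

Call:
drive_tool:
  plan:
    - [[0,0,0,0,255],[0,0,0,0,255],[0,0,0,0,255],[0,0,0,0,255],[0,0,0,0,255],[0,0,0,0,255],[0,0,0,0,255],[0,0,0,0,255]]

```text
t: 5.58
tcp_pos: [0.4484, 0.2678, 0.0284]
orientation: [-0.0, 0.919, -0.395, 0.0]
contact_force: [-0.8, 0.4, 3.2]
finger_gap: 0.0298
```

Call:
drive_tool:
  plan:
    - [[0,0,0.01,0,255],[0,0,0.03,0,255],[0,0,0.06,0,255],[0,0,0.09,0,255],[0,0,0.12,0,255],[0.005,-0.03,0.14,0.06,255],[0.01,-0.06,0.14,0.12,255],[0.015,-0.09,0.14,0.18,255],[0.02,-0.12,0.14,0.24,255],[0.025,-0.15,0.14,0.3,255],[0.03,-0.18,0.14,0.36,255],[0.035,-0.21,0.14,0.42,255],[0.04,-0.24,0.14,0.5,255],[0.045,-0.27,0.14,0.58,255],[0.05,-0.3,0.14,0.66,255],[0.054,-0.33,0.14,0.73,255],[0.055,-0.35,0.14,0.79,255],[0.055,-0.358,0.14,0.79,255],[0.055,-0.358,0.14,0.79,255],[0.055,-0.358,0.14,0.79,255]]

```text
t: 7.25
tcp_pos: [0.5025, -0.0895, 0.168]
orientation: [-0.001, 1.0, -0.012, -0.0]
contact_force: [-0.7, 0.1, -3.9]
finger_gap: 0.03
```

```bash
python3 - <<'E'
from h import *
s=observe(); print(s["t"],s["tcp_pos"],s["orientation"],s["contact_force"])
d=get_image("wrist"); cv2.imwrite("pics/w5.png",d["img"][:,:,::-1])
cv2.imwrite("pics/w5c.png",cv2.resize(d["img"][30:200,230:410,::-1],None,fx=4,fy=3.5,interpolation=cv2.INTER_CUBIC))
E
```

```text
7.25 [ 0.50254779 -0.0894757   0.16796307] [-5.09832516e-04  9.99922985e-01 -1.23902871e-02 -4.94542327e-04] [-0.67038686  0.14138867 -3.88885153]
```

View pics/w5.png

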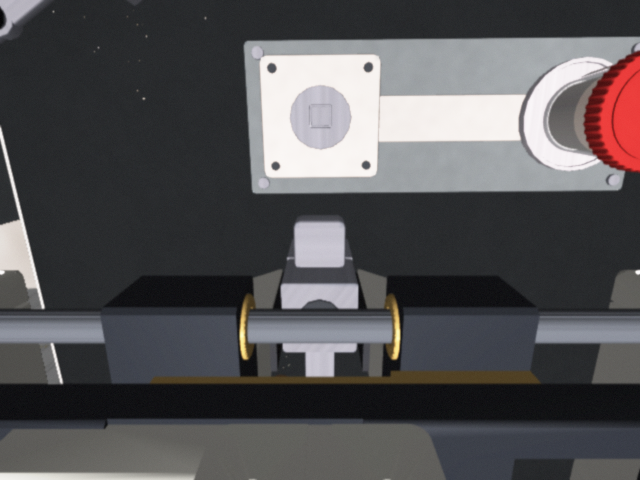

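View pics/w5c.png

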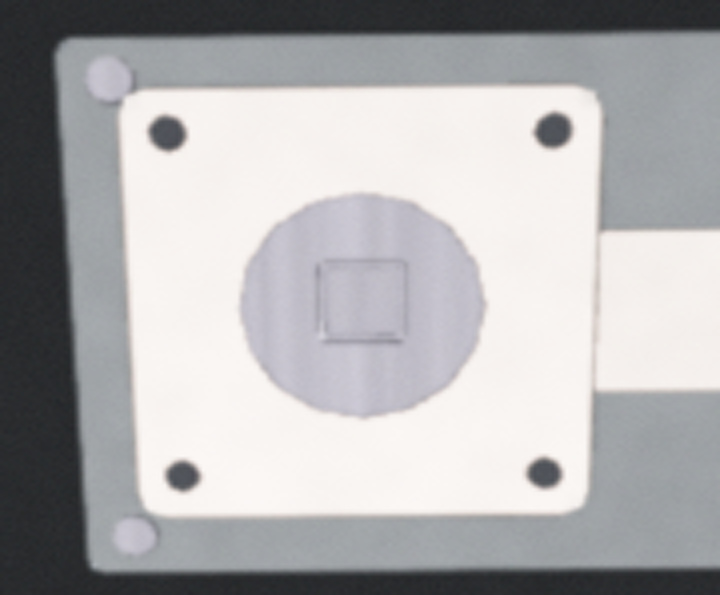

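```bash
python3 - <<'E'
from h import *
s=observe(); d=get_image("wrist"); T=wristT(s,d)
f=lambda x,y,z:onplane(d,(230+x/4,30+y/3.5,),z,T)[:2]
print("shoulder",f(363,305,.065)," sq@.092",f(364,301,.092))
H=np.array([f(x,y,.055) for x,y in [(168,133),(553,131),(543,473),(183,475)]]); print("holes",H,H.mean(0))
e=H[1]-H[0]; e2=H[2]-H[3]; print("yaw",np.degrees(np.arctan2(e[1],e[0])),np.degrees(np.arctan2(e2[1],e2[0])),"sizes",np.linalg.norm(e),np.linalg.norm(H[3]-H[0]))
g=lambda u,v,z:onplane(d,(u,v),z,T)[:2]
oz=s["tcp_pos"][2]-.0224
print("toolx",np.degrees(np.arctan2(T[1,0],T[0,0])))
# held crank stub: top z+0.040 far edge mid, hub top far corners z+.062
print("stubend",g(319.7,216,oz+.040),"hub corners",g(286,288,oz+.062),g(357,288,oz+.062))
E
```

```text
shoulder [ 0.50428423 -0.00594359]  sq@.092 [ 0.50437093 -0.00632151]
holes [[ 0.47025159  0.02866348]
 [ 0.53888286  0.02752322]
 [ 0.53786562 -0.04119475]
 [ 0.46927082 -0.04012526]] [ 0.50406772 -0.00628333]
yaw -0.9518460151986889 -0.8932532948514783 sizes 0.06864073698459204 0.06879573190610487
toolx -1.2569286018694836
stubend [ 0.50259325 -0.05109177] hub corners [ 0.4890353  -0.07445318] [ 0.51652753 -0.07504449]
```

```bash
python3 - <<'E'
from h import *
s=observe(); print(s["tcp_pos"])
d=get_image("wrist"); T=wristT(s,d)
a=cv2.cvtColor(cv2.imread("pics/w5.png"),cv2.COLOR_BGR2GRAY)[40:195,240:390].astype(np.float32)
b=cv2.cvtColor(d["img"],cv2.COLOR_RGB2GRAY)[40:195,240:390].astype(np.float32)
print(cv2.phaseCorrelate(a,b))
E
```

```text
[ 0.50290804 -0.08813479  0.16801492]
((-0.09441322167742783, 1.868389257449806), 0.9787459433873494)
```

```bash
python3 - <<'E'
from h import *
s=observe(); d=get_image("wrist"); T=wristT(s,d); print(s["tcp_pos"],s["contact_force"])
f=lambda x,y,z:onplane(d,(230+x/4-.09,30+y/3.5+1.87),z,T)[:2]
print("shoulder",f(363,305,.065)," sq@.092",f(364,301,.092))
E
```

```text
[ 0.50303242 -0.08809826  0.16802495] [-0.53735672 -0.05150322 -2.63039512]
shoulder [ 0.50437097 -0.00681581]  sq@.092 [ 0.50445688 -0.00705974]
```

Call:
drive_tool:
  plan:
    - [[0,0.02,0,0,255],[0.0014,0.04,0,0,255],[0.0014,0.06,0,0,255],[0.0014,0.075,0,0,255],[0.0014,0.081,-0.005,0,255],[0.0014,0.081,-0.02,0,255],[0.0014,0.081,-0.035,0,255],[0.0014,0.081,-0.045,0,255],[0.0014,0.081,-0.048,0,255],[0.0014,0.081,-0.048,0,255],[0.0014,0.081,-0.048,0,255]]

```text
t: 8.37
tcp_pos: [0.5047, -0.0096, 0.1203]
orientation: [0.0, 1.0, -0.012, -0.0]
contact_force: [-1.1, 0.0, -3.5]
finger_gap: 0.0296
```

```bash
python3 - <<'E'
from h import *
s=observe(); print(s["t"],s["tcp_pos"],s["orientation"],s["contact_force"])
d=get_image("side"); cv2.imwrite("pics/d6.png",cv2.resize(d["img"][190:300,260:380,::-1],None,fx=6,fy=5,interpolation=cv2.INTER_CUBIC))
d=get_image("scene"); cv2.imwrite("pics/s6.png",cv2.resize(d["img"][180:300,280:410,::-1],None,fx=6,fy=5,interpolation=cv2.INTER_CUBIC))
E
```

```text
8.3667 [ 0.50471794 -0.0095694   0.12025286] [ 4.26688643e-05  9.99932022e-01 -1.16596971e-02 -1.94114961e-05] [-1.08264644  0.03823271 -3.46446536]
```

View pics/d6.png

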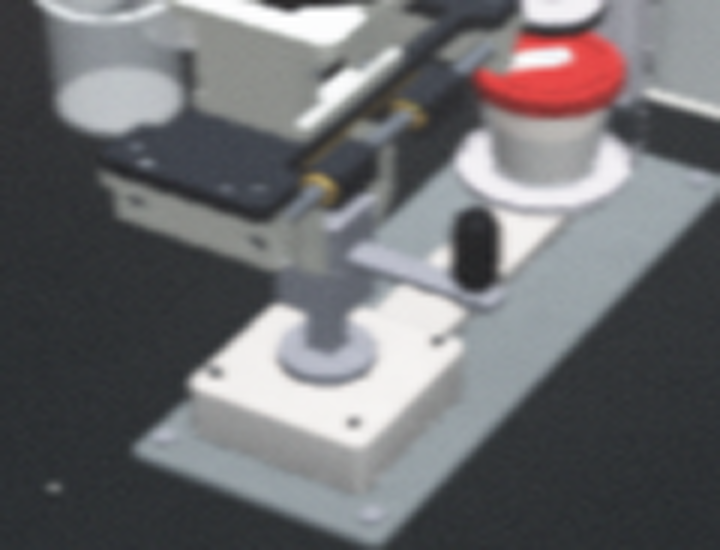

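View pics/s6.png

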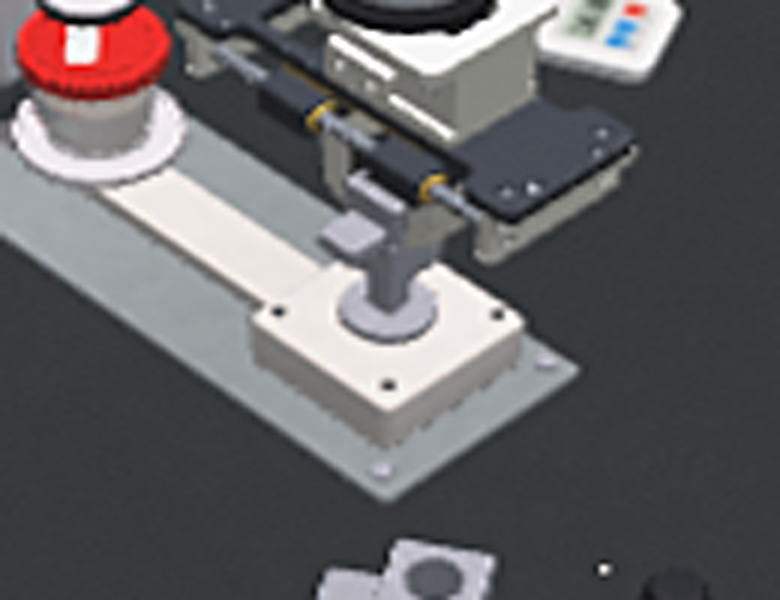

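Call:
drive_tool:
  plan:
    - [[0,0,0,0,255],[0,0,0,0,255],[0,0,0,0,255]]

```text
t: 8.72
tcp_pos: [0.5049, -0.0094, 0.1206]
orientation: [-0.0, 1.0, -0.012, 0.0]
contact_force: [-0.3, 0.1, -3.2]
finger_gap: 0.0298
```

Call:
drive_tool:
  plan:
    - [[-0.0005,0.001,-0.002,0,255],[-0.0005,0.001,-0.004,0,255],[-0.0005,0.001,-0.006,0,255],[-0.0005,0.001,-0.008,0,255],[-0.0005,0.001,-0.009,0,255],[-0.0005,0.001,-0.009,0,255]]

```text
t: 9.22
tcp_pos: [0.5039, -0.0084, 0.1107]
orientation: [-0.0, 1.0, -0.012, -0.0]
contact_force: [0.1, 0.3, -2.5]
finger_gap: 0.0298
```

Call:
drive_tool:
  plan:
    - [[0,0,-0.0015,0,255],[0,0,-0.003,0,255],[0,0,-0.0045,0,255],[0,0,-0.006,0,255],[0,0,-0.006,0,255]]

```text
t: 9.63
tcp_pos: [0.5039, -0.0084, 0.1048]
orientation: [-0.0, 1.0, -0.011, -0.0]
contact_force: [0.0, 0.5, -3.7]
finger_gap: 0.0301
```

Call:
drive_tool:
  plan:
    - [[0,0,-0.003,0,255],[0,0,-0.006,0,255],[0,0,-0.009,0,255],[0,0,-0.012,0,255],[0,0,-0.014,0,255],[0,0,-0.0155,0,255],[0,0,-0.0165,0,255],[0,0,-0.0165,0,255]]

```text
t: 10.3
tcp_pos: [0.5039, -0.0084, 0.0884]
orientation: [-0.0, 1.0, -0.012, -0.0]
contact_force: [0.8, 0.5, -2.8]
finger_gap: 0.0299
```

Call:
drive_tool:
  plan:
    - [[0,0,-0.001,0,255],[0,0,-0.0018,0,255],[0,0,-0.0025,0,255],[0,0,-0.0025,0,255]]

```text
t: 10.63
tcp_pos: [0.5042, -0.0084, 0.0874]
orientation: [-0.0, 1.0, -0.012, 0.0]
contact_force: [-3.4, -0.1, 8.8]
finger_gap: 0.03
```

Call:
drive_tool:
  plan:
    - [[0,0,0,0,255],[0,0,0,0,115],[0,0,0.001,0,115],[0,0,0.001,0,115],[0,0,0.001,0,115],[0,0,0.005,0,115],[0,0,0.02,0,115],[0,0,0.05,0,115],[0,0,0.075,0,115],[0,-0.03,0.08,0,115],[0,-0.06,0.08,0,115],[0,-0.07,0.08,0,115],[0,-0.07,0.08,0,115]]

```text
t: 11.72
tcp_pos: [0.5039, -0.0821, 0.1666]
orientation: [0.001, 1.0, -0.014, 0.0]
contact_force: [1.1, 0.6, 0.5]
finger_gap: 0.0504
```

```bash
python3 - <<'E'
from h import *
s=observe(); print(s["t"],s["tcp_pos"],s["contact_force"],s["finger_gap"])
d=get_image("side"); cv2.imwrite("pics/d7.png",cv2.resize(d["img"][140:300,270:390,::-1],None,fx=5,fy=3.7,interpolation=cv2.INTER_CUBIC))
d=get_image("wrist"); cv2.imwrite("pics/w7.png",d["img"][:,:,::-1])
E
```

```text
11.7167 [ 0.50389309 -0.08206202  0.16659785] [1.07421738 0.57759491 0.48526594] 0.050423647299224064
```

View pics/d7.png

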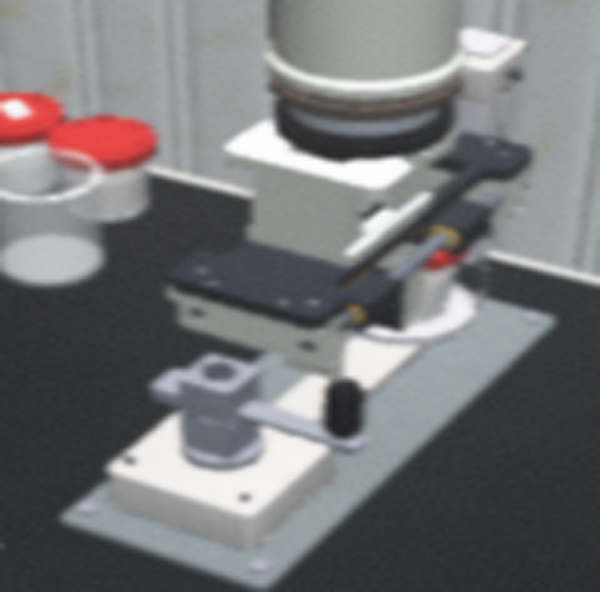

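View pics/w7.png

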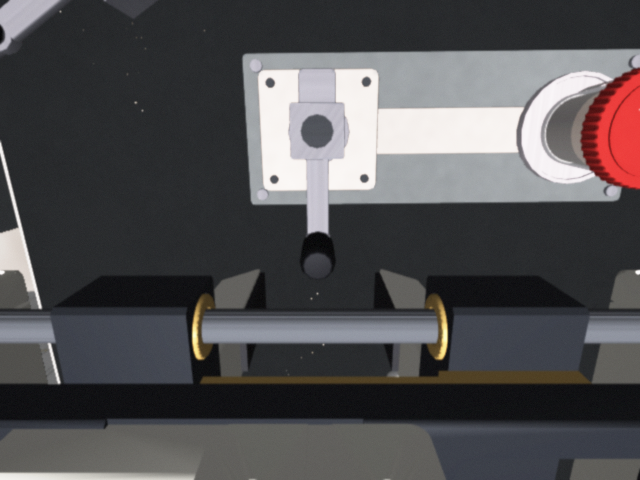

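```bash
python3 - <<'E'
from h import *
s=observe(); d=get_image("wrist"); T=wristT(s,d); print(s["tcp_pos"])
print(onplane(d,(317,264),.149,T),onplane(d,(317,130),.127,T))
cv2.imwrite("pics/w8.png",d["img"][40:300,220:420,::-1])
E
```

```text
[ 0.50383914 -0.0779207   0.1659677 ]
[ 0.50148376 -0.07480866  0.149     ] [ 0.50307847 -0.00462178  0.127     ]
```

View pics/w8.png

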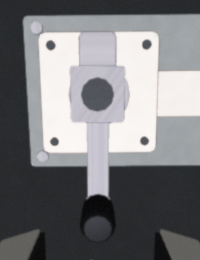

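Call:
drive_tool:
  plan:
    - [[-0.0015,0,-0.02,0,115],[-0.0015,0,-0.04,0,115],[-0.0015,0,-0.055,0,115],[-0.0015,0,-0.06,0,115],[-0.0015,0,-0.06,0,255],[-0.0015,0,-0.06,0,255],[-0.0015,0,-0.06,0,255],[-0.0015,0,-0.06,0,255],[-0.0015,0,-0.06,0,255],[-0.0015,0,-0.06,0,255],[-0.0015,0,-0.06,0,255]]

```text
t: 12.78
tcp_pos: [0.5031, -0.0786, 0.1067]
orientation: [0.0, 1.0, -0.012, 0.001]
contact_force: [-0.9, -0.9, 1.3]
finger_gap: 0.0194
```

```bash
python3 - <<'E'
from h import *
s=observe(); print(s["t"],s["tcp_pos"],s["contact_force"],s["finger_gap"])
d=get_image("side"); cv2.imwrite("pics/d9f.png",d["img"][:,:,::-1]); cv2.imwrite("pics/d9.png",cv2.resize(d["img"][140:300,270:390,::-1],None,fx=5,fy=3.7,interpolation=cv2.INTER_CUBIC))
E
```

```text
12.7833 [ 0.50314106 -0.07856358  0.10674077] [-0.89308564 -0.88459265  1.32309095] 0.01939783067133206
```

View pics/d9.png

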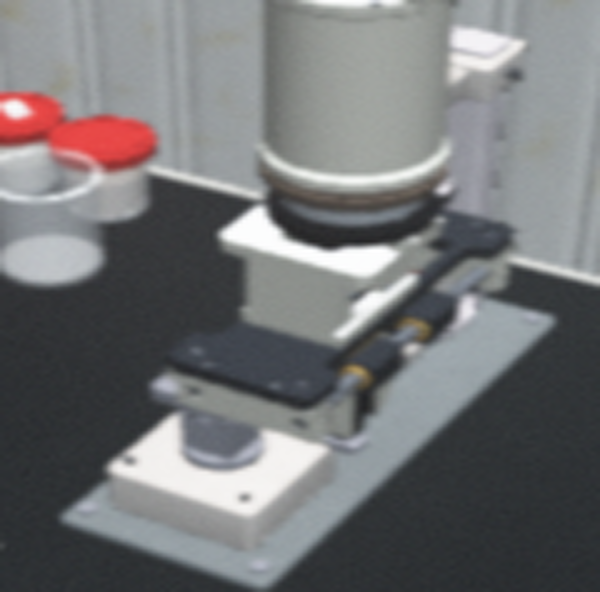

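```bash
python3 - <<'E'
from h import *
d=get_image("side"); E=d["extrinsics"]
for z in [.122,.13,.14,.145,.15,.155,.16,.165,.17]:
    c=E[:3,:3]@np.array([.694,-.0115,z])+E[:3,3]; print(z,(d["fx"]*c[0]/c[2]+d["cx"]-275)*4,(d["fy"]*c[1]/c[2]+d["cy"]-140)*4)
t0=-1.585
for k in range(0,30):
    t=t0-.12*k; print(k,np.round(.07*np.array([np.cos(t)-np.cos(t0),np.sin(t)-np.sin(t0)]),4))
E
python3 -c "
import cv2
a=cv2.imread('pics/side0.png'); cv2.imwrite('pics/c9.png',cv2.resize(a[175:235,325:380],None,fx=10,fy=10,interpolation=cv2.INTER_CUBIC))"
```

```text
0.122 306.1041956050624 250.53937148940304
0.13 306.54348565853525 241.00383539915765
0.14 307.09804765825675 228.96612609793283
0.145 307.37762812763776 222.89735755916035
0.15 307.658758574192 216.79494413552072
0.155 307.94145192321685 210.65860526149243
0.16 308.2257212441232 204.48805724333363
0.165 308.5115797524495 198.28301321536412
0.17 308.7990408119085 192.04318309550797
0 [0. 0.]
1 [-0.0084  0.0006]
2 [-0.0166  0.0022]
3 [-0.0246  0.0048]
4 [-0.0322  0.0084]
5 [-0.0393  0.0128]
6 [-0.0459  0.018 ]
7 [-0.0518  0.024 ]
8 [-0.0569  0.0307]
9 [-0.0612  0.0379]
10 [-0.0646  0.0456]
11 [-0.0671  0.0536]
12 [-0.0685  0.0618]
13 [-0.069   0.0702]
14 [-0.0685  0.0786]
15 [-0.0669  0.0869]
16 [-0.0644  0.0949]
17 [-0.061   0.1025]
18 [-0.0566  0.1097]
19 [-0.0515  0.1163]
20 [-0.0456  0.1223]
21 [-0.039   0.1275]
22 [-0.0318  0.1318]
23 [-0.0241  0.1353]
24 [-0.0161  0.1379]
25 [-0.0079  0.1394]
26 [0.0005 0.14  ]
27 [0.0089 0.1395]
28 [0.0171 0.1381]
29 [0.0252 0.1357]
```

View pics/c9.png

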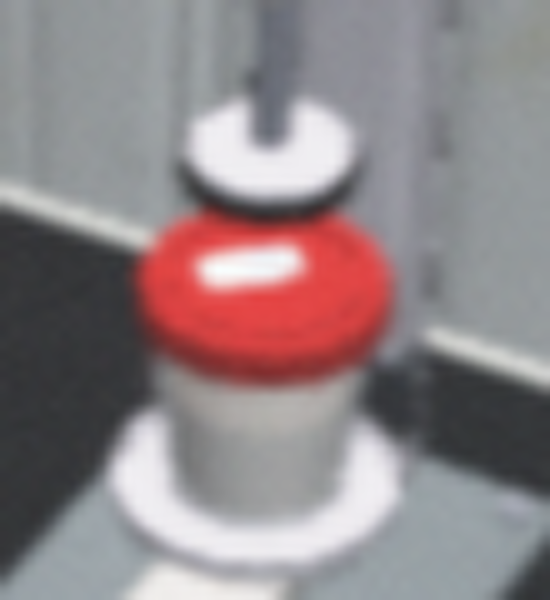

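Call:
drive_tool:
  plan:
    - [[-0.0042,0.0002,0,0,255],[-0.0084,0.0006,0,0,255],[-0.0166,0.0022,0,0,255],[-0.0246,0.0048,0,0,255],[-0.0322,0.0084,0,0,255],[-0.0393,0.0128,0,0,255],[-0.0459,0.018,0,0,255],[-0.0518,0.024,0,0,255],[-0.0569,0.0307,0,0,255],[-0.0612,0.0379,0,0,255],[-0.0646,0.0456,0,0,255],[-0.0671,0.0536,0,0,255],[-0.0671,0.0536,0,0,255]]

```text
t: 13.97
tcp_pos: [0.4369, -0.0256, 0.1069]
orientation: [0.001, 1.0, -0.011, 0.002]
contact_force: [4.8, -5.5, -1.1]
finger_gap: 0.0192
```

```bash
cat > st.py <<'E'
from h import *
import sys
s=observe(); C=np.array([.5038,-.0082]); r=s["tcp_pos"][:2]-C
th=np.arctan2(r[1],r[0]); th=th-2*np.pi if th>0 else th
e=r/np.linalg.norm(r); tan=np.array([e[1],-e[0]])  # cw direction
F=s["contact_force"]
print("t",round(s["t"],2),"tcp",s["tcp_pos"].round(4),"R",round(np.linalg.norm(r),4),"theta",round(th,4),"F",F.round(2),"Ftan",round(F[:2]@tan,2),"Frad",round(F[:2]@e,2),"gap",round(s["finger_gap"],4))
n=sys.argv[1]
d=get_image("side"); cv2.imwrite(f"pics/{n}.png",cv2.resize(d["img"][140:300,270:390,::-1],None,fx=5,fy=3.7,interpolation=cv2.INTER_CUBIC))
cv2.imwrite(f"pics/{n}c.png",cv2.resize(d["img"][175:235,325:380,::-1],None,fx=10,fy=10,interpolation=cv2.INTER_CUBIC))
E
python3 st.py d10
```

```text
t 13.97 tcp [ 0.4369 -0.0256  0.1069] R 0.0692 theta -2.8875 F [ 4.75 -5.47 -1.08] Ftan -6.49 Frad -3.22 gap 0.0192
```

View pics/d10.png

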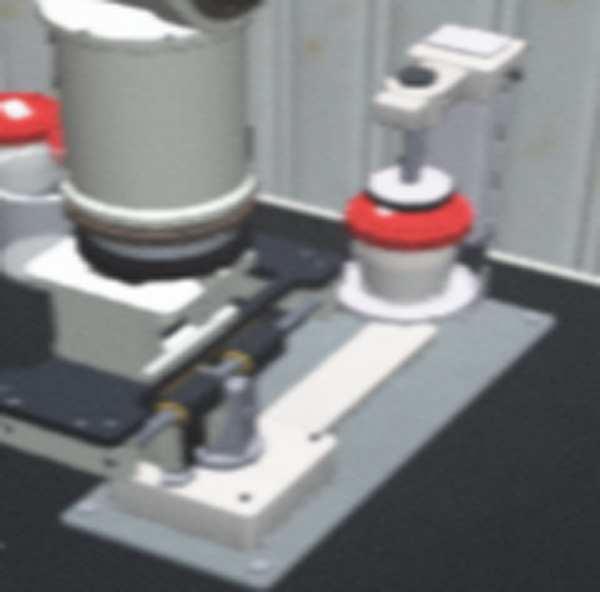

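View pics/d10c.png

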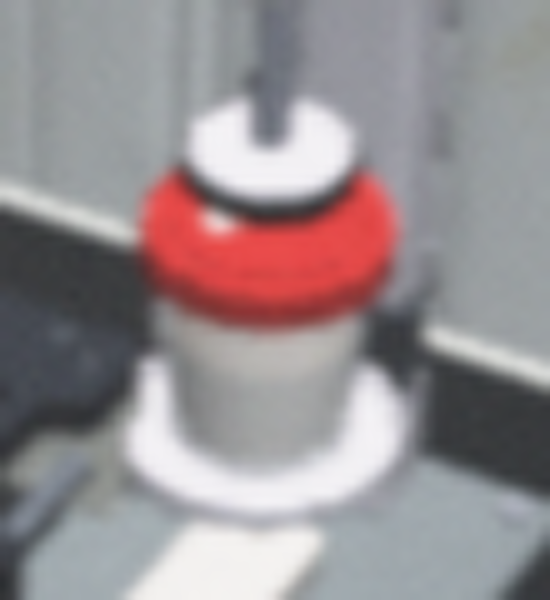

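Call:
drive_tool:
  plan:
    - [[-0.0014,0.0082,0,0,255],[-0.0019,0.0166,0,0,255],[-0.0014,0.025,0,0,255],[0.0002,0.0333,0,0,255],[0.0027,0.0413,0,0,255],[0.0027,0.0413,0,0,255],[0.0027,0.0413,0,0,255]]

```text
t: 14.6
tcp_pos: [0.4382, 0.0144, 0.1064]
orientation: [0.001, 1.0, -0.012, 0.001]
contact_force: [1.4, -7.5, 2.1]
finger_gap: 0.0192
```

```bash
python3 st.py d11
```

```text
t 14.6 tcp [0.4382 0.0144 0.1064] R 0.0694 theta -3.4728 F [ 1.39 -7.49  2.11] Ftan -6.63 Frad -3.75 gap 0.0192
```

View pics/d11c.png

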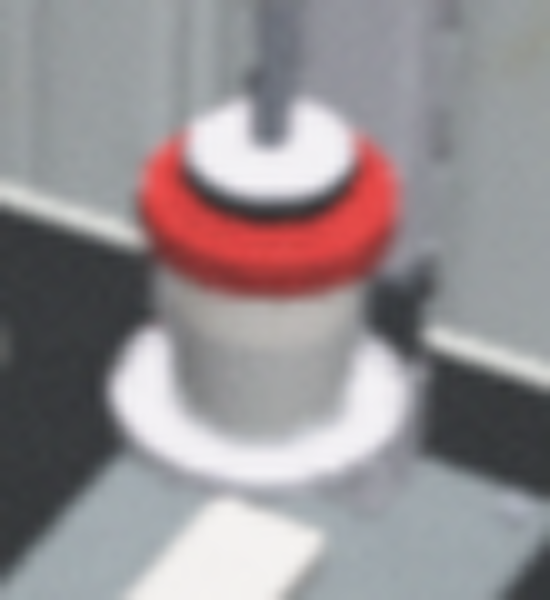

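```bash
python3 - <<'E'
import numpy as np
t0=-1.585-.12*16
for k in range(1,21):
    t=t0-.04*k; print(round(.04*k,2),np.round(.07*np.array([np.cos(t)-np.cos(t0),np.sin(t)-np.sin(t0)]),4))
E
```

```text
0.04 [0.001  0.0026]
0.08 [0.0022 0.0051]
0.12 [0.0034 0.0077]
0.16 [0.0048 0.0101]
0.2 [0.0062 0.0125]
0.24 [0.0078 0.0148]
0.28 [0.0094 0.0171]
0.32 [0.0111 0.0193]
0.36 [0.013  0.0215]
0.4 [0.0149 0.0235]
0.44 [0.0168 0.0255]
0.48 [0.0189 0.0274]
0.52 [0.021  0.0292]
0.56 [0.0232 0.031 ]
0.6 [0.0255 0.0326]
0.64 [0.0278 0.0341]
0.68 [0.0302 0.0356]
0.72 [0.0326 0.037 ]
0.76 [0.0351 0.0382]
0.8 [0.0377 0.0394]
```

Call:
drive_tool:
  plan:
    - [[0.001,0.0026,0,0,255],[0.0021,0.0051,0,0,255],[0.0033,0.0076,0,0,255],[0.0033,0.0076,0,0,255],[0.0033,0.0076,0,0,255],[0.0033,0.0076,0,0,255]]

```text
t: 15.15
tcp_pos: [0.4406, 0.0209, 0.1063]
orientation: [0.002, 1.0, -0.013, -0.0]
contact_force: [0.1, -10.6, 4.6]
finger_gap: 0.0191
```

```bash
python3 st.py d12
```

```text
t 15.15 tcp [0.4406 0.0209 0.1063] R 0.0695 theta -3.5731 F [  0.09 -10.62   4.63] Ftan -9.61 Frad -4.52 gap 0.0191
```

View pics/d12c.png

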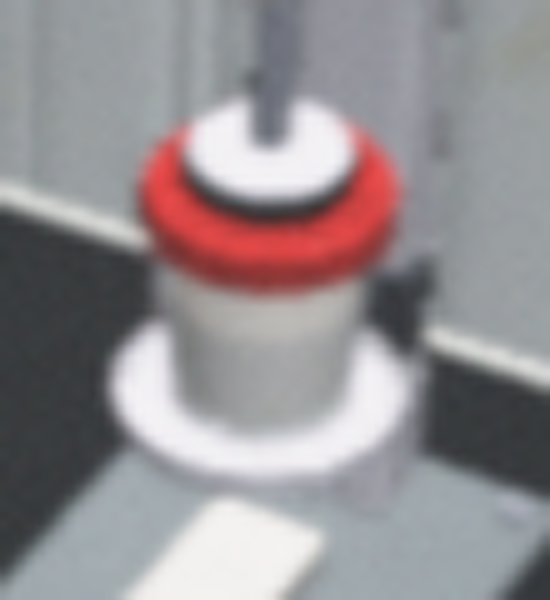

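Call:
drive_tool:
  plan:
    - [[0.0014,0.0025,0,0,255],[0.0029,0.0049,0,0,255],[0.0029,0.0049,0,0,255],[0.0029,0.0049,0,0,255],[0.0029,0.0049,0,0,255]]

```text
t: 15.62
tcp_pos: [0.4429, 0.0255, 0.1062]
orientation: [0.002, 1.0, -0.013, -0.001]
contact_force: [-0.8, -9.4, 6.3]
finger_gap: 0.0191
```

```bash
python3 st.py d13
```

```text
t 15.62 tcp [0.4429 0.0255 0.1062] R 0.0697 theta -3.6471 F [-0.83 -9.44  6.32] Ftan -8.66 Frad -3.85 gap 0.0191
```

View pics/d13c.png

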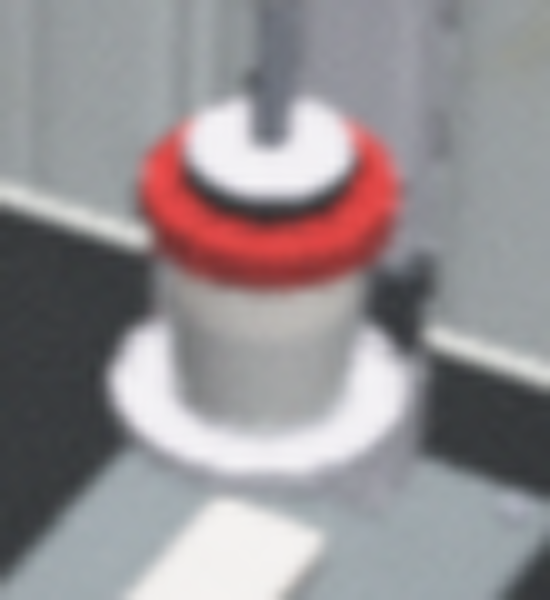

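```bash
cat > trk.py <<'E'
import cv2,sys,numpy as np
names=sys.argv[1:]
ref=cv2.imread("pics/d10c.png",0)
for n in names:
    a=cv2.imread(f"pics/{n}c.png",0)
    out=[]
    for (x0,y0,x1,y1) in [(205,110,340,235),(150,345,380,540),(420,230,540,400)]:
        t=ref[y0:y1,x0:x1]; m=cv2.matchTemplate(a,t,cv2.TM_CCOEFF_NORMED); _,v,_,l=cv2.minMaxLoc(m); out.append((l[0]-x0,l[1]-y0,round(v,3)))
    # white disc edges: column profile through x=300
    col=a[90:240,300].astype(float); g=np.diff(col)
    print(n,out,"topedge",90+np.argmax(g[:40]),"botedge",90+40+np.argmin(g[40:]))
E
python3 trk.py d10 d11 d12 d13
```

```text
d10 [(0, 0, 1.0), (0, 0, 1.0), (0, 0, 1.0)] topedge 100 botedge 193
d11 [(-1, 1, 0.975), (2, -29, 0.964), (3, 1, 0.99)] topedge 103 botedge 195
d12 [(-1, 1, 0.976), (1, -34, 0.949), (3, 1, 0.988)] topedge 102 botedge 193
d13 [(-1, 0, 0.974), (2, -37, 0.935), (3, 1, 0.986)] topedge 94 botedge 194
```

Call:
drive_tool:
  plan:
    - [[0.0016,0.0023,0,0,255],[0.0032,0.0046,0,0,255],[0.0049,0.0068,0,0,255],[0.0049,0.0068,0,0,255],[0.0049,0.0068,0,0,255],[0.0049,0.0068,0,0,255]]

```text
t: 16.17
tcp_pos: [0.4464, 0.0317, 0.1059]
orientation: [0.002, 1.0, -0.013, -0.002]
contact_force: [-4.9, -10.5, 9.9]
finger_gap: 0.0194
```

```bash
python3 st.py d14; python3 trk.py d10 d13 d14
```

```text
t 16.17 tcp [0.4464 0.0317 0.1059] R 0.0699 theta -3.7491 F [ -4.89 -10.52   9.86] Ftan -11.44 Frad -1.99 gap 0.0194
d10 [(0, 0, 1.0), (0, 0, 1.0), (0, 0, 1.0)] topedge 100 botedge 193
d13 [(-1, 0, 0.974), (2, -37, 0.935), (3, 1, 0.986)] topedge 94 botedge 194
d14 [(-1, -4, 0.97), (2, -41, 0.939), (4, 1, 0.984)] topedge 93 botedge 192
```

View pics/d14c.png

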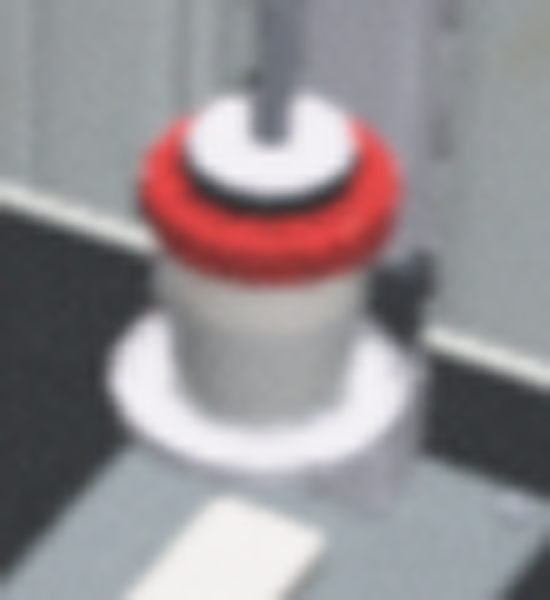

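Call:
drive_tool:
  plan:
    - [[0.0019,0.0022,0,0,255],[0.0038,0.0042,0,0,255],[0.0038,0.0042,0,0,255],[0.0038,0.0042,0,0,255],[0.0038,0.0042,0,0,255],[0.0038,0.0042,0,0,255]]

```text
t: 16.72
tcp_pos: [0.449, 0.0357, 0.1057]
orientation: [0.002, 1.0, -0.013, -0.003]
contact_force: [-5.5, -10.6, 10.1]
finger_gap: 0.0191
```

```bash
python3 st.py d15; python3 trk.py d10 d11 d12 d13 d14 d15; sed -n 1,1p /dev/null
```

```text
t 16.72 tcp [0.449  0.0357 0.1057] R 0.0702 theta -3.8171 F [ -5.5  -10.59  10.08] Ftan -11.7 Frad -2.33 gap 0.0191
d10 [(0, 0, 1.0), (0, 0, 1.0), (0, 0, 1.0)] topedge 100 botedge 193
d11 [(-1, 1, 0.975), (2, -29, 0.964), (3, 1, 0.99)] topedge 103 botedge 195
d12 [(-1, 1, 0.976), (1, -34, 0.949), (3, 1, 0.988)] topedge 102 botedge 193
d13 [(-1, 0, 0.974), (2, -37, 0.935), (3, 1, 0.986)] topedge 94 botedge 194
d14 [(-1, -4, 0.97), (2, -41, 0.939), (4, 1, 0.984)] topedge 93 botedge 192
d15 [(-1, -7, 0.973), (1, -45, 0.927), (5, 2, 0.982)] topedge 93 botedge 184
```

View pics/d15.png

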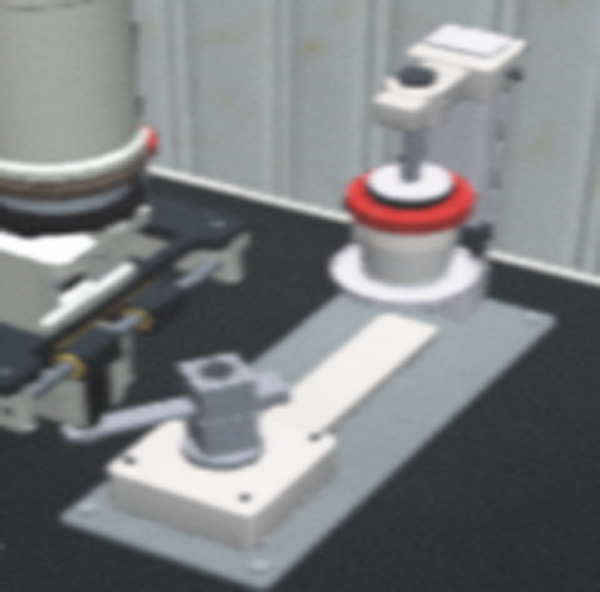

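Call:
drive_tool:
  plan:
    - [[0.001,0.001,0,0,255],[0.002,0.002,0,0,255],[0.002,0.002,0,0,255],[0.002,0.002,0,0,255],[0.002,0.002,0,0,255]]

```text
t: 17.18
tcp_pos: [0.4503, 0.0374, 0.1055]
orientation: [0.003, 1.0, -0.013, -0.004]
contact_force: [-7.9, -11.6, 12.0]
finger_gap: 0.0191
```

```bash
python3 st.py d16; python3 trk.py d15 d16
```

```text
t 17.18 tcp [0.4503 0.0374 0.1055] R 0.0703 theta -3.8473 F [ -7.86 -11.56  12.  ] Ftan -13.9 Frad -1.51 gap 0.0191
d15 [(-1, -7, 0.973), (1, -45, 0.927), (5, 2, 0.982)] topedge 93 botedge 184
d16 [(0, -9, 0.974), (2, -47, 0.92), (5, 2, 0.981)] topedge 90 botedge 184
```

Call:
drive_tool:
  plan:
    - [[-0.0015,-0.0015,0.001,0,255],[-0.0015,-0.0015,0.001,0,255],[-0.0015,-0.0015,0.001,0,140],[-0.0015,-0.0015,0.001,0,140],[-0.0015,-0.0015,0.001,0,140],[-0.0015,-0.0015,0.001,0,140],[-0.0015,-0.0015,0.01,0,140],[-0.0015,-0.0015,0.03,0,140],[-0.0015,-0.0015,0.06,0,140],[0,0,0.075,0.1,120],[0.005,-0.005,0.075,0.22,100],[0.015,-0.013,0.075,0.34,90],[0.025,-0.02,0.075,0.46,80],[0.035,-0.03,0.075,0.58,80],[0.045,-0.038,0.075,0.7,80],[0.053,-0.0475,0.075,0.82,80],[0.053,-0.0475,0.075,0.888,80],[0.053,-0.0475,0.075,0.888,80],[0.053,-0.0475,0.075,0.888,80]]

```text
t: 18.82
tcp_pos: [0.508, -0.0052, 0.1815]
orientation: [-0.0, 0.908, 0.418, 0.0]
contact_force: [-0.1, -0.1, -0.2]
finger_gap: 0.0631
```

```bash
python3 st.py d17; python3 trk.py d16 d17;  python3 - <<'E'
from h import *
s=observe(); print(s["tcp_pos"],s["orientation"],s["joint_pos"].round(2))
d=get_image("wrist"); cv2.imwrite("pics/w17.png",d["img"][:,:,::-1])
E
```

```text
t 18.82 tcp [ 0.508  -0.0052  0.1815] R 0.0052 theta -5.6576 F [-0.07 -0.13 -0.19] Ftan 0.07 Frad -0.13 gap 0.0631
d16 [(0, -9, 0.974), (2, -47, 0.92), (5, 2, 0.981)] topedge 90 botedge 184
d17 [(0, -9, 0.975), (1, -46, 0.881), (4, 1, 0.981)] topedge 90 botedge 184
[ 0.50788917 -0.00495647  0.18144568] [-1.46688522e-04  9.08303063e-01  4.18312702e-01  8.53344244e-05] [ 0.    0.26 -0.05  1.95  0.02  0.94  0.8 ]
```

View pics/d17.png

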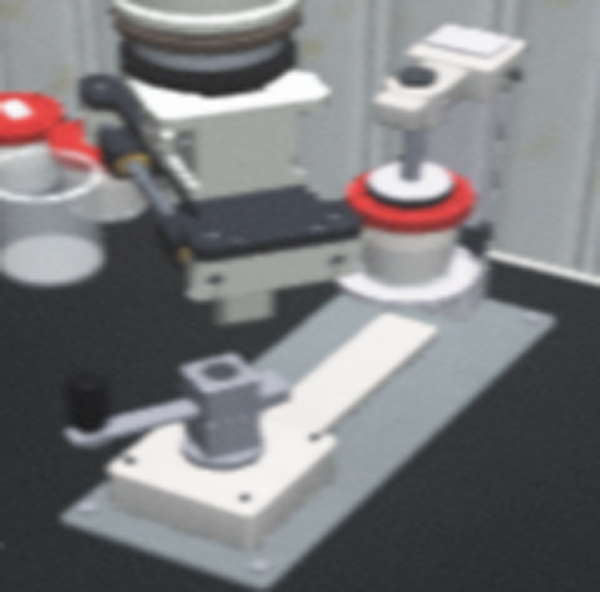

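View pics/w17.png

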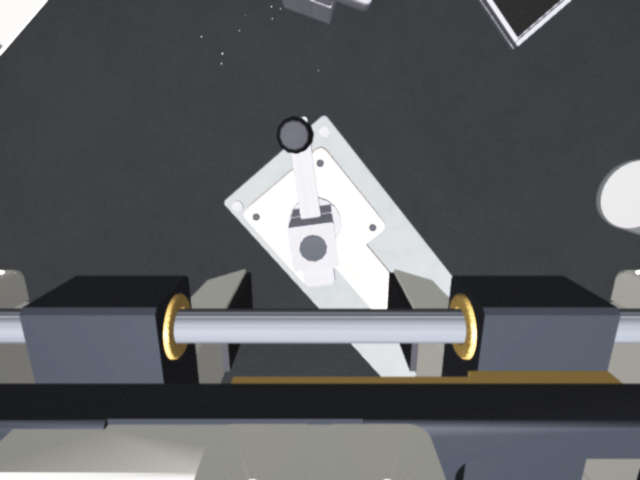

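```bash
python3 - <<'E'
from h import *
s=observe(); d=get_image("wrist"); T=wristT(s,d); print(s["tcp_pos"])
cv2.imwrite("pics/w18.png",cv2.resize(d["img"][110:300,240:380,::-1],None,fx=4,fy=3,interpolation=cv2.INTER_CUBIC))
print(onplane(d,(313,248),.127,T),onplane(d,(294,135),.149,T),np.degrees(np.arctan2(T[1,0],T[0,0])))
E
```

```text
[ 0.50787066 -0.00492013  0.18141185]
[ 0.50446211 -0.00751952  0.127     ] [0.44482441 0.03090765 0.149     ] 49.531530842226545
```

View pics/w18.png

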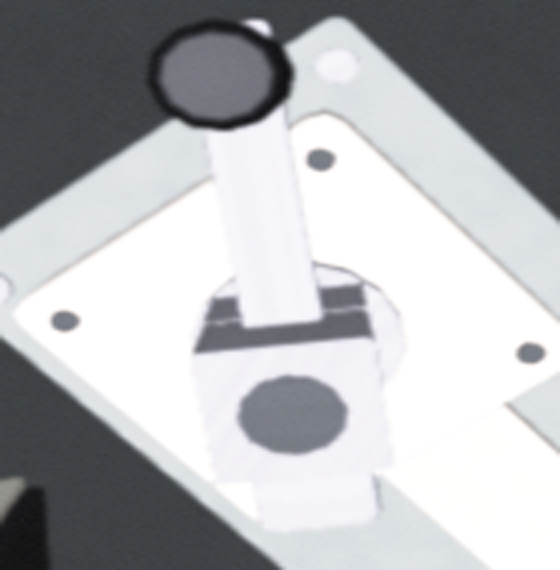

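Call:
drive_tool:
  plan:
    - [[-0.0037,-0.003,0,0.1,80],[-0.0037,-0.003,-0.01,0.134,80],[-0.0037,-0.003,-0.03,0.134,80],[-0.0037,-0.003,-0.055,0.134,80],[-0.0037,-0.003,-0.08,0.134,80],[-0.0037,-0.003,-0.092,0.134,80],[-0.0037,-0.003,-0.093,0.134,80],[-0.0037,-0.003,-0.093,0.134,255],[-0.0037,-0.003,-0.093,0.134,255],[-0.0037,-0.003,-0.093,0.134,255],[-0.0037,-0.003,-0.093,0.134,255],[-0.0037,-0.003,-0.093,0.134,255],[-0.0037,-0.003,-0.093,0.134,255],[-0.0037,-0.003,-0.093,0.134,255],[-0.0037,-0.003,-0.093,0.134,255],[-0.0037,-0.003,-0.093,0.134,255]]

```text
t: 20.3
tcp_pos: [0.5051, -0.0083, 0.0889]
orientation: [0.0, 0.878, 0.479, 0.001]
contact_force: [-1.1, 1.0, 6.0]
finger_gap: 0.0294
```

```bash
python3 st.py d19; python3 trk.py d17 d19
```

```text
t 20.3 tcp [ 0.5051 -0.0083  0.0889] R 0.0013 theta -0.039 F [-1.1   1.03  5.95] Ftan -0.99 Frad -1.14 gap 0.0294
d17 [(0, -9, 0.975), (1, -46, 0.881), (4, 1, 0.981)] topedge 90 botedge 184
d19 [(0, -9, 0.974), (2, -47, 0.92), (5, 2, 0.981)] topedge 90 botedge 184
```

Call:
drive_tool:
  plan:
    - [[0,0,0.003,0,255],[0,0,0.008,0,255],[0,0,0.014,0,255],[0,0,0.02,0,255],[0,0,0.027,0,255],[0,0,0.034,0,255],[0,0,0.045,0,255],[0,0,0.06,0,255],[0,0,0.075,0,255],[0,0,0.075,0,255]]

```text
t: 21.18
tcp_pos: [0.5058, -0.0087, 0.1664]
orientation: [0.001, 0.878, 0.479, 0.002]
contact_force: [2.0, -0.9, -4.0]
finger_gap: 0.0302
```

```bash
python3 st.py d20; python3 trk.py d17 d20
```

```text
t 21.18 tcp [ 0.5058 -0.0087  0.1664] R 0.0021 theta -0.2372 F [ 2.05 -0.92 -4.01] Ftan 0.41 Frad 2.21 gap 0.0302
d17 [(0, -9, 0.975), (1, -46, 0.881), (4, 1, 0.981)] topedge 90 botedge 184
d20 [(0, -9, 0.975), (7, -45, 0.641), (5, 2, 0.981)] topedge 94 botedge 185
```

View pics/d20.png

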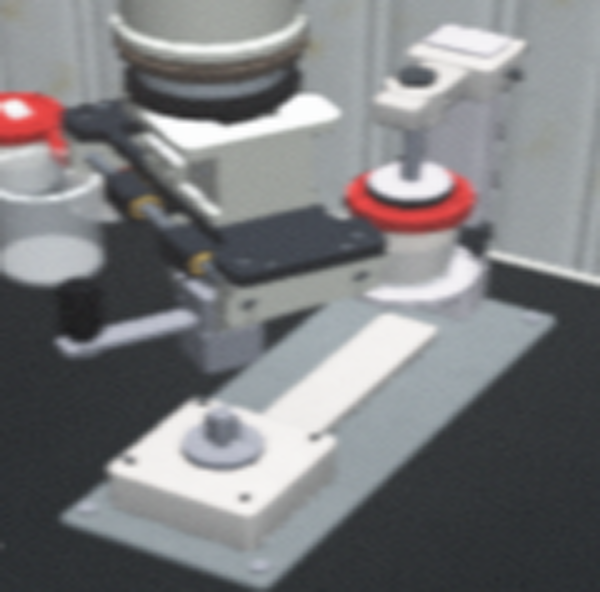

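Call:
drive_tool:
  plan:
    - [[-0.003,0.015,0,0,255],[-0.008,0.04,0,0,255],[-0.014,0.07,0,0,255],[-0.02,0.1,0,0,255],[-0.026,0.13,0,0,255],[-0.032,0.16,0,0,255],[-0.038,0.19,0,0,255],[-0.044,0.22,0,0,255],[-0.05,0.25,0,0,255],[-0.053,0.265,0,0,255],[-0.0545,0.274,0,0,255],[-0.0545,0.274,-0.02,0,255],[-0.0545,0.274,-0.05,0,255],[-0.0545,0.274,-0.08,0,255],[-0.0545,0.274,-0.1,0,255],[-0.0545,0.274,-0.115,0,255],[-0.0545,0.274,-0.12,0,255],[-0.0545,0.274,-0.12,0,255],[-0.0545,0.274,-0.12,0,255]]

```text
t: 22.82
tcp_pos: [0.4501, 0.2649, 0.0432]
orientation: [0.0, 0.878, 0.479, -0.0]
contact_force: [0.9, 0.2, -3.1]
finger_gap: 0.0297
```

```bash
python3 st.py d21; python3 trk.py d17 d21; python3 - <<'E'
from h import *
d=get_image("side"); cv2.imwrite("pics/d21t.png",cv2.resize(d["img"][190:300,160:280,::-1],None,fx=5,fy=5,interpolation=cv2.INTER_CUBIC))
E
```

```text
t 22.82 tcp [0.4501 0.2649 0.0432] R 0.2784 theta -4.5183 F [ 0.87  0.15 -3.06] Ftan 0.89 Frad -0.02 gap 0.0297
d17 [(0, -9, 0.975), (1, -46, 0.881), (4, 1, 0.981)] topedge 90 botedge 184
d21 [(0, -9, 0.974), (2, -47, 0.921), (5, 2, 0.982)] topedge 93 botedge 184
```

View pics/d21t.png

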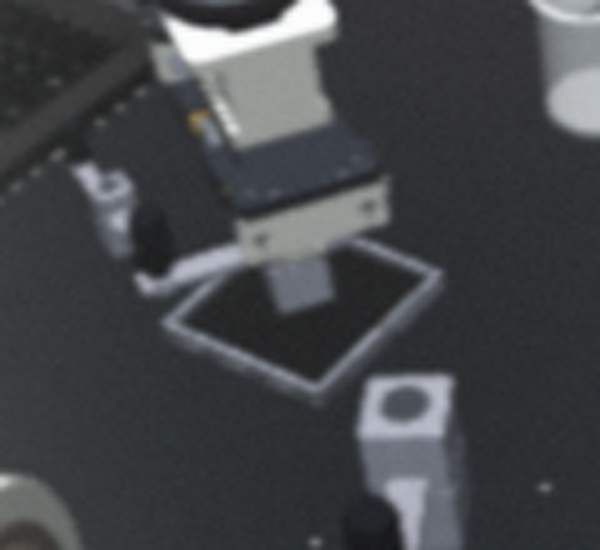

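Call:
drive_tool:
  plan:
    - [[0,0,-0.004,0,255],[0,0,-0.008,0,255],[0,0,-0.011,0,255],[0,0,-0.013,0,255],[0,0,-0.014,0,255],[0,0,-0.014,0,255]]

```text
t: 23.42
tcp_pos: [0.4499, 0.2655, 0.0299]
orientation: [0.0, 0.878, 0.479, -0.0]
contact_force: [-1.7, -1.3, 5.3]
finger_gap: 0.03
```

Contact with the tray floor at the expected height. I'll release and rise.

Call:
drive_tool:
  plan:
    - [[0,0,0,0,200],[0,0,0,0,160],[0,0,0,0,100],[0,0,0,0,80],[0,0,0,0,80],[0,0,0,0,80],[0,0,0.01,0,80],[0,0,0.03,0,80],[0,0,0.06,0,80],[0,0,0.1,0,80],[0,0,0.14,0,80],[0,0,0.16,0,80],[0,0,0.16,0,80],[0,0,0.16,0,80]]

```text
t: 24.58
tcp_pos: [0.4509, 0.2661, 0.1912]
orientation: [0.0, 0.878, 0.479, 0.002]
contact_force: [0.5, -0.1, -1.2]
finger_gap: 0.0627
```

```bash
python3 st.py d22; python3 trk.py d17 d22; python3 - <<'E'
from h import *
s=observe(); d=get_image("wrist"); cv2.imwrite("pics/w22.png",d["img"][:,:,::-1])
d=get_image("side"); cv2.imwrite("pics/d22f.png",d["img"][:,:,::-1])
E
```

```text
t 24.58 tcp [0.4509 0.2661 0.1912] R 0.2793 theta -4.5217 F [ 0.46 -0.13 -1.19] Ftan 0.42 Frad -0.22 gap 0.0627
d17 [(0, -9, 0.975), (1, -46, 0.881), (4, 1, 0.981)] topedge 90 botedge 184
d22 [(0, -9, 0.974), (2, -46, 0.92), (5, 2, 0.981)] topedge 91 botedge 184
```

View pics/w22.png

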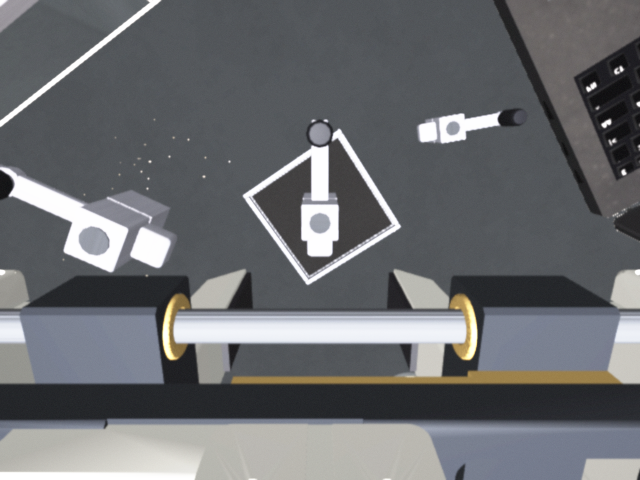

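View pics/d22f.png

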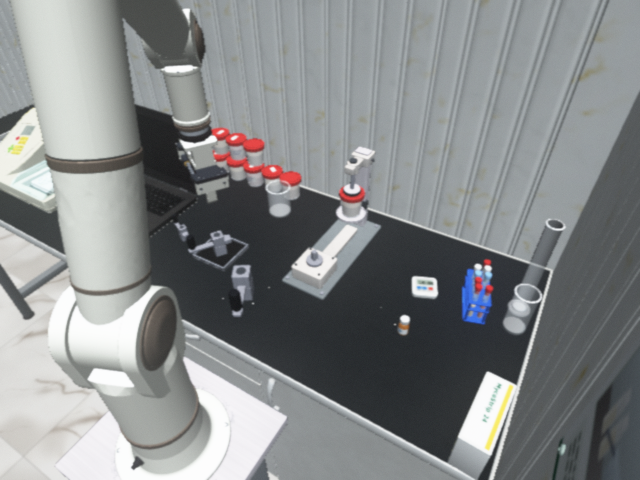

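The crank stands upright in the tray (wrist view: hub ~320,222, tray centre ~322,207). The cup is still pressed against the pad and the beaker, vial and timer have not moved.

```bash
python3 -c "
from bench import *
print(job_done())"
```

```text
the job is handed in; nothing more can be done
None
```

The job is handed in after about 25 s of the 72 s allowed; no verdict was reported.

- **Fitting:** I gripped the middle-sized crank by its hub and lowered it onto the shaft. No push force showed on the way down, and it seated on the shoulder at about 9 N.
- **Winding:** I wound about 2.25 rad clockwise by the knob, watching the pad's rise in the side camera and the force at the knob.
- **Returning:** I lifted the crank straight off and set it upright near the tray's centre, touching the floor at the expected height. The gripper then rose clear, and its last force reading was near zero.

**Last checks:** The pad stayed about 3.5 mm up after the crank came off. The cup looked upright, and the beaker, vial and timer looked unmoved.

**What disagreed:**
- **Clamp force:** The estimates differ. The pad's rise gives about 18 N and the crank angle about 20 N. The noisy knob force gives up to about 28 N. All lie inside 8 to 36 N.
- **Fingertips:** They stand about 30 mm nearer the wrist than stated, so my first grasp closed on air above the hub. I measured the offset in two camera views and corrected for it.
- **Shaft position:** The wrist camera and the two fixed cameras differed by about 3 mm in y. I aimed between them and the crank slid on freely.

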